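# Close and lock the food carrier

## Task

The packed food carrier is about to go out on a delivery. Take its lid from the wire lid rest and lower it, without dropping it, onto the carrier so that it sits fully down in the mouth, level all round, and let go of it; then slide the transport lock on the carrier's sloped front all the way to its locked end stop, so that its tongue lies over the edge of the lid. Leave the salad bowl, the food tub, the sauce cup and the spice jar where they stand.

Things in the scene. Friction and masses are not known exactly. Their poses are not given: they have to be found in the camera images.
- carrier: Heavy insulated carrier, does not shift: round steel pot 212 mm wide, 130 high, grey collar, side handles out to 142 mm (104 high). Origin: middle of its underside; z up, x front to back, y left seen from the front. On its front (-x) a black console (y = -65 to +109 mm) reaches 163 mm from the axis; its face slopes 30 deg, rising to +x. A bowl of greens is packed inside.
- carrier_seat (a point): Centre of the carrier's mouth in the plane of the rim, 130 mm above its underside; axes as the carrier's. The mouth is 164 mm wide inside, the rim flat and 18 mm broad. The seated lid's origin lies here.
- lock (a joint): Transport lock's travel along the console in m: 0 = open (left end seen from the front, carrier y = +73 mm); 0.073 = locked, at the end stop (carrier y = 0, middle of the front). It slides along the carrier's -y, stays where it is left and takes about 3 N.
- lock_grip (a point): Point in the lock's black grip, 31 mm off the sloped face, 8 mm under the grip's top; axes as the carrier's (not tilted). The grip is 32 mm wide (along y, the sliding direction), 22 mm along the slope, 30 mm high, square to the slope, on a steel carriage 46 mm wide whose top is 9 mm off the face. Uphill of it a post 20 mm wide rises to the tongue.
- lock_tongue (a point): Underside of the free end of the lock's steel tongue (20 mm wide, 8 thick), 139 mm above the worktop, 86.5 mm in front of the pot's axis: 3 mm above the flange of a seated lid. Open, it is clear of the lid's path; a lid that is not fully down stops it.
- lid: Round steel lid, 0.35 kg, 188 mm wide. Origin: centre of the underside of its 6 mm flange; z out through the knob. Below, a plug 151 mm wide and 14 deep, tapering to 140, enters the mouth; above, a shallow dome to z = 16 mm and a round black knob, 40 mm wide from z = 29 to 50 mm, on a 26 mm neck. At the start it leans on the rest, z tilted 35 deg from vertical toward the rest's -x.
- lid_knob (a point): Point on the lid's axis in the middle of the knob's head, 40 mm above the lid's origin; axes as the lid's.
- lid_rest: Wire lid rest, fixed: two runners 90 mm apart rise at 35 deg toward +x, with upturned ends at the low side that hold the lid's edge. Origin: on the worktop under the middle of the runners; z up, open side -x. The resting lid's origin lies 8 mm toward -x and 85 mm above it.
- salad_bowl: White bowl of salad, 171 mm wide, 83 mm high, a bystander; origin: middle of its underside.
- food_tub: Clear food tub with a closed lid, 128 x 139 x 71 mm, a bystander; origin: middle of its underside.
- sauce_cup: Small steel sauce cup, 55 mm wide, 32 mm high, a bystander; origin: middle of its underside.
- spice_jar: Spice jar, 45 mm wide, 106 mm high, a bystander behind the carrier; origin: middle of its underside.

How it is judged:
By the outcome, as a careful person would: the job done as asked, in the order asked, and still so for the second after the job is handed in, with the robot touching nothing.
It also fails if it takes over 46 s, if anything falls off the work surface, if the arm or the gripper's body presses on something with over 40 N, if the wrist force passes 120 N, or if a joint passes its speed limit or range.

## Robot

A 7-joint arm with a two-finger parallel gripper is mounted at the origin on a cart in front of the work surface, level with it; the furniture and walls round the work are solid. World frame = base frame: x ahead of the robot, y to its left, z up, the work surface at z = 0. Lengths are in m, angles in rad, forces in N, time in s.
With the tool pointing down it reaches from about 0.4 to 0.85 m from the base axis. Payload 4.5 kg.
Tool frame: the origin (TCP) lies between the finger pads; the fingertips stand r.tip_reach ahead of it and the grasp point (between the pads) lies 3 mm ahead of it (r.tip_reach is the distance from the TCP to the fingertips, in m); z points along the fingers, y is the line along which they close (so a half turn about z gives the same grasp; the last joint's range is limited). The gripper opens to 88 mm and grips with 3 to 60 N. Pads are 18 mm wide; open, the fingers measure 123 mm over their backs; the gripper's body (75 mm by 187 mm) begins 45 mm behind the grasp point.
Start: joints at [-1.249, 0.689, -0.195, 1.565, 0.157, 0.902, -0.215], TCP at [0.177, 0.599, 0.234] pointing down, gripper open.
Joint ranges: [-3.01, 3.01], [-0.46, 2.08], [-1.47, 1.51], [0.13, 2.56], [-1, 4.14], [0.04, 2.09], [-2.66, 2.66]. Speed limits (rad/s): [2.57, 2.57, 3.14, 3.14, 3.14, 3.14, 3.14].

## Interface

Orientations are given as a unit quaternion [x, y, z, w].
In Python, from plant import r gives the robot as it stands.
- The arm moves only by the tool step_arm, never from a script. Its argument "motion" is a list of rows, each an object with "dp": the shift along the tool's x, y, z in mm, a list of three; "twist": the turn, a rotation vector about the tool's x, y, z in rad, a list of three; "hand": the opening, from -1 (shut) to 1 (fully open). In form: [{"dp": [dx, dy, dz], "twist": [rx, ry, rz], "hand": hand}, ...]. A call has 1 to 5 rows; each row is the pose to reach, as a shift and turn from the pose commanded when the call began, along the tool's axes at that moment; what a row does not reach only later rows make up. A row lasts 1/8 s, in which the tool goes at most 62.5 mm and 10.7 degrees, less where a joint would pass 70% of its speed; a pose out of reach is approached as far as the arm can. A call with a gripper value outside its range is refused whole. The fingers move at their own pace and stop on an object; "force" is the grip in N (left out, the last holds). Time passes only in rows, so rows that repeat a pose let the fingers close. It gives the time, the measured TCP pose, the force, the opening and the grip force at its end, in the units of the state.
- r.get_state(): the state, without advancing time (a new reading comes with each control period).
- r.snapshot(name): name is "scene" or "top"; returns a dict with "pixels" (384x512x3 uint8, red, green, blue), "depth" (384x512 float32, m along the optical axis (not along the pixel's ray), 0 where there is no reading), "fx", "fy", "cx", "cy" (pixels), "xyz" and "orientation" of the camera in the world. Camera axes: x right, y down, z forward; pixel columns grow to the right and rows downward; lengths in m; the calibration is good to about 2 mm. A picture is of the moment at which its call begins.
- r.finish_job(): hands the job in; it is judged then, once.
Trained networks look in the newest picture that a camera, given by its name, has taken for a name from the list of things; names that differ only in an ending like _2 or _b are one class to them, and where a whole thing is asked for, a point or a joint stands for the part that bears it (a point fixed in the world has none). Each returns a list of dicts, best first, with "score" (0 to 1); they miss things now and then, are a little off and sometimes report something else, mostly with a low value. They report only what shows in the picture. A call takes as long as a camera call.
- r.search_frame(camera, thing): "at" ([x, y, z] in m, in the coordinates of the camera as it stood for that picture, good to about 4 mm: the middle of the surface that is visible of it).
The state is a dict: "clock": time; "q": joint angles; "qd": joint speeds; "joint_torque": joint torques, N m; "tool_pos": TCP position; "eef_rot": TCP orientation; "contact_force": force on the tool from outside, world axes, zero at the start; "moment": the same for the moment, N m; "opening": opening from 0.0 (shut) to 1.0 (fully open); "finger_force": force on a finger pad.
Only numpy, scipy, OpenCV 4.12 (cv2) and the standard library are available. Lean on these libraries where they do the work, as an engineer would, in place of code of your own. Each camera call takes 0.05 s, during which the arm holds its last target. There are 200 camera calls.

## Working session

There is one attempt and no reset: what is moved stays moved. The work goes in short steps, Python scripts to look and compute and a tool call to move; the robot and the scene stay as the last step left them, time stands still between calls to the robot, and variables do not carry over. Pictures are saved under pics/ and viewed, at most 10 in all, crops included, and the job is handed in when it is done.

Besides the shell and the picture viewer there is one more tool, called after "Call:" by a JSON object that holds its "name" and its "arguments". step_arm: Moves the arm, as the interface text tells. Its arguments: {"type":"object","properties":{"motion":{"type":"array"},"force":{"type":"number"}},"required":["motion"]}

```bash
ls; mkdir -p pics; cat > h.py <<'E'
import numpy as np, cv2
from scipy.spatial.transform import Rotation as R
from plant import r
def snap(n,f=None):
    s=r.snapshot(n)
    if f: cv2.imwrite('pics/'+f,cv2.cvtColor(s['pixels'],cv2.COLOR_RGB2BGR))
    return s
def cloud(s):
    d=s['depth'];v,u=np.indices(d.shape)
    p=np.stack([(u-s['cx'])/s['fx']*d,(v-s['cy'])/s['fy']*d,d],-1)
    w=p@R.from_quat(s['orientation']).as_matrix().T+s['xyz']
    w[d==0]=np.nan
    return w
def w(s,a): return R.from_quat(s['orientation']).apply(a)+s['xyz']
E
python3 - <<'E'
from h import *
print(r.get_state(), r.tip_reach)
for c in('scene','top'):
    s=snap(c,c+'0.png'); print(c,s['xyz'],s['orientation'],s['fx'])
    for t in('carrier','lock','lock_grip','lock_tongue','lid','lid_knob','lid_rest','salad_bowl','food_tub','sauce_cup','spice_jar'):
        print(t,[(round(o['score'],2),w(s,o['at']).round(3).tolist()) for o in r.search_frame(c,t)[:2]])
a=np.hstack([cv2.imread('pics/scene0.png'),cv2.imread('pics/top0.png')])
E
```

```text
pics
{'clock': 0.0, 'q': array([-1.24919483,  0.6899476 , -0.19449231,  1.56635646,  0.15728217,
        0.90250498, -0.21511969]), 'qd': array([-0.00018164, -0.00095871, -0.00028637,  0.00065006, -0.00029496,
       -0.00129867,  0.00180557]), 'joint_torque': array([ 2.55471323e-04, -5.27546668e+01, -1.26710761e+00, -1.53429508e+01,
       -5.27215283e-02,  6.39716411e-03,  1.64205862e-04]), 'tool_pos': array([0.17727541, 0.5986544 , 0.23282889]), 'eef_rot': array([ 1.43385535e-01,  9.89666486e-01, -9.11929418e-04, -6.23770713e-05]), 'contact_force': array([0.60965137, 0.04210115, 0.31076036]), 'moment': array([0.04312902, 0.00704761, 0.04769589]), 'finger_force': 0.0, 'opening': 0.9988537866956806} 0.022
scene [ 0.01641093 -0.97414553  0.77835242] [ 0.83494818 -0.23249445  0.1327913  -0.48080593] 375.1897888408744
carrier [(0.55, [0.546, 0.136, 0.098]), (0.3, [0.591, -0.27, 0.011])]
lock [(0.66, [0.436, 0.203, 0.11]), (0.66, [0.505, -0.232, 0.104])]
lock_grip [(0.54, [0.437, 0.2, 0.106])]
lock_tongue [(0.46, [0.438, 0.205, 0.113]), (0.3, [0.35, 0.439, 0.072])]
lid [(0.76, [0.508, -
[... 188 characters left out ...]
cup [(0.95, [0.424, -0.527, 0.015])]
spice_jar [(0.57, [0.787, 0.1, 0.064]), (0.3, [0.435, 0.205, 0.11])]
top [ 0.42320725 -0.00351413  1.85247877] [-0.69750488  0.71535953 -0.03151594  0.02746698] 418.73470686585426
carrier [(0.95, [0.558, 0.196, 0.095])]
lock [(0.58, [0.434, 0.207, 0.108]), (0.56, [0.791, 0.11, 0.107])]
lock_grip [(0.74, [0.431, 0.212, 0.111])]
lock_tongue [(0.69, [0.428, 0.214, 0.115])]
lid [(0.75, [0.52, -0.214, 0.102])]
lid_knob [(0.69, [0.513, -0.216, 0.101])]
lid_rest [(0.64, [0.606, -0.247, 0.114])]
salad_bowl [(0.97, [0.634, 0.468, 0.063])]
food_tub [(0.75, [0.356, 0.491, 0.065]), (0.72, [0.559, 0.195, 0.096])]
sauce_cup [(0.68, [0.427, -0.534, 0.018])]
spice_jar []
```

View pics/scene0.png

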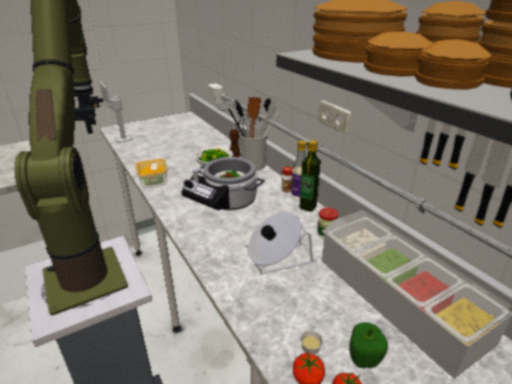

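View pics/top0.png

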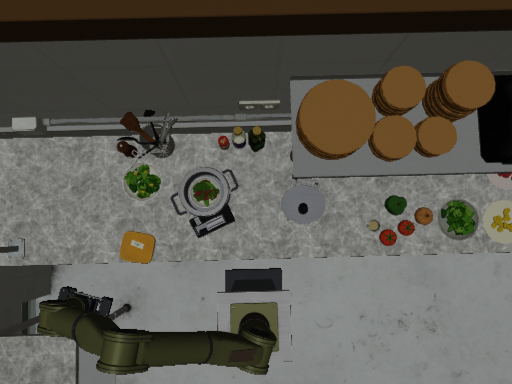

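The scene shot shows the carrier at about (230,180) with its console at (207,190), and the lid leaning on its rest at (275,240). In the top shot the pot is centred near (205,192) and the lid near (303,203), with its knob at (303,209). Next I'll fit these geometrically.

```bash
cat >> h.py <<'E'
from scipy.optimize import least_squares
def circ(p,rad=None):
    c0=p.mean(0)
    f=(lambda a:np.hypot(*(p-a[:2]).T)-(rad or a[2]))
    o=least_squares(f,[*c0,.1],loss='soft_l1',f_scale=.003); return o.x
E
python3 - <<'E'
from h import *
P={}
for c in('scene','top'):
    s=snap(c); W=cloud(s); P[c]=W; I=s['pixels'].astype(int)
    X=W.reshape(-1,3); C=I.reshape(-1,3)
    # rim
    d=np.hypot(X[:,0]-.56,X[:,1]-.195)
    m=(d<.13)&(X[:,2]>.12)&(X[:,2]<.14)
    print(c,'rim n',m.sum(),'z',np.median(X[m,2]),'circ mid r.094',circ(X[m,:2],.094),circ(X[m,:2]))
    # table z
    m=(abs(X[:,0]-.5)<.1)&(abs(X[:,1]+.4)<.05); print('table',np.nanmedian(X[m,2]))
    # lid
    m=(np.hypot(X[:,0]-.53,X[:,1]+.22)<.16)&(X[:,2]>.03)
    Q=X[m];B=C[m].sum(1)
    dark=B<150
    print('knob n',dark.sum(),Q[dark].mean(0), 'top pts',Q[dark][np.argsort(-Q[dark,2])[:3]])
    L=Q[~dark]
    best=None;rng=np.random.default_rng(0)
    for _ in range(500):
        a=L[rng.choice(len(L),3,False)];n=np.cross(a[1]-a[0],a[2]-a[0]);l=np.linalg.norm(n)
        if l<1e-6: continue
        n/=l;n*=np.sign(n[2]);k=abs((L-a[0])@n)<.005
        if n[2]>.95: continue
        if best is None or k.sum()>best.sum(): best=k
    K=L[best];n=np.linalg.svd(K-K.mean(0))[2][2];n*=np.sign(n[2])
    print('lid',len(L),best.sum(),K.mean(0),n,'tilt',np.degrees(np.arccos(n[2])),'az',np.degrees(np.arctan2(n[1],n[0])))
    # above shelf
m=(X[:,2]>.25)&(X[:,0]>.2)&(abs(X[:,1])<.8)&(X[:,0]<1)
Q=X[m]; 
H=np.histogram(Q[:,2],bins=np.arange(.25,1.7,.05)); print(H[0])
for y in np.arange(-.7,.7,.1):
    k=Q[abs(Q[:,1]-y)<.05]
    if len(k): print(round(y,2),'xmin',k[:,0].min(),'zmin/max',k[:,2].min(),k[:,2].max())
# console points carrier
W=P['top'];X=W.reshape(-1,3);d=np.hypot(X[:,0]-.56,X[:,1]-.195)
m=(d<.2)&(d>.112)&(X[:,2]>.02)&(X[:,0]<.52)
np.save('con.npy',np.c_[X[m]]);print(m.sum())
I=cv2.imread('pics/top0.png');J=I[170:250,150:330];cv2.imwrite('pics/crop.png',cv2.resize(J,None,fx=4.4,fy=4.4,interpolation=3))
E
```

```text
scene rim n 556 z 0.12900934421094024 circ mid r.094 [0.57938881 0.18879961 0.1       ] [0.57893213 0.18826059 0.09177923]
table 0.000680280171276082
knob n 1545 [ 0.59536769 -0.26541635  0.573565  ] top pts [[ 0.62689981 -0.22192854  0.69498212]
 [ 0.62423085 -0.24335624  0.69460785]
 [ 0.63115126 -0.21300356  0.69413136]]
lid 4619 1446 [ 0.50610653 -0.24416023  0.09216816] [-0.57669771  0.08916846  0.81207681] tilt 35.70065987446038 az 171.21058233482415
top rim n 650 z 0.12857722293948737 circ mid r.094 [0.58131911 0.19663783 0.1       ] [0.58125999 0.1966773  0.09140302]
table 0.000657012694358361
knob n 455 [ 0.60743203 -0.21230849  0.54677862] top pts [[ 0.66829958 -0.159874    0.71247433]
 [ 0.64316338 -0.18435332  0.70905436]
 [ 0.62479223 -0.26731951  0.70642553]]
lid 4133 775 [ 0.52684431 -0.22073384  0.10375261] [-0.52946143  0.11249794  0.84084173] tilt 32.770889063619556 az 168.0044068757056
[ 1255  1275  1224  1279  1365  1507  6804  6387  7662 11014  6258  4317
  3734     0  2888  6032  9750     0     0     0     0     0     0     0
     0     0     0     0]
-0.7 xmin 
[... 353 characters left out ...]
390627189504
-0.2 xmin 0.5729291548688258 zmin/max 0.25016368797679567 1.0679585360419153
-0.1 xmin 0.5734243688262167 zmin/max 0.25042202461309104 1.0687902469042938
-0.0 xmin 0.780804029662978 zmin/max 0.2500093340191969 1.0683466979171983
0.1 xmin 0.8367977119376435 zmin/max 0.25068428196553794 1.0679886915665948
0.2 xmin 0.8367713311039611 zmin/max 0.2500040893870965 1.0682180967666657
0.3 xmin 0.7088878875456806 zmin/max 0.2503500785014172 1.0679554323769471
0.4 xmin 0.20005090606005702 zmin/max 0.2504411106015154 1.0683180701783241
0.5 xmin 0.20003286703894976 zmin/max 0.25001523269704773 1.0680400782002888
0.6 xmin 0.20000778019436763 zmin/max 0.2501296319405426 0.8929386003442156
482
```

View pics/crop.png

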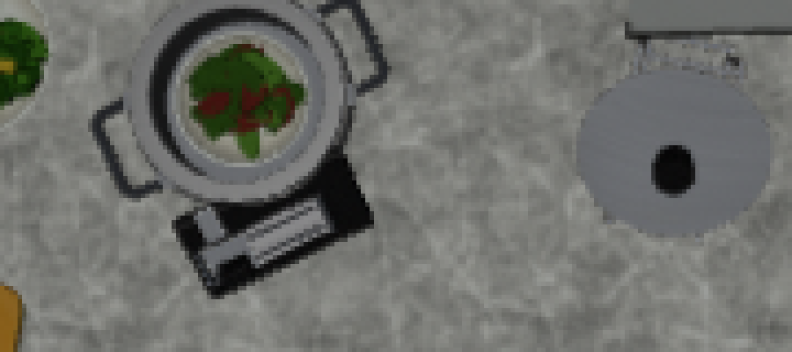

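The crop shows the lock at the left (open) end: grip near crop (228,265), rail running right to (325,215), so the carrier is yawed about 25°. Next I'll refine the fits.

```bash
cat > fit.py <<'E'
from h import *
from scipy.optimize import minimize
def get(n=3):
    out={}
    for c in('scene','top'):
        S=[snap(c) for _ in range(n)]
        s=S[0]; s['depth']=np.median([a['depth'] for a in S],0); out[c]=(s,cloud(s))
    return out
if __name__=='__main__':
    D=get()
    for c,(s,W) in D.items():
        X=W.reshape(-1,3);C=s['pixels'].astype(int).reshape(-1,3).sum(1)
        d=np.hypot(X[:,0]-.58,X[:,1]-.193)
        m=(d<.13)&(abs(X[:,2]-.129)<.004); p=X[m,:2]
        def cost(a):
            q=np.hypot(*(p-a).T); return (np.maximum(0,np.abs(q-.094)-.011)**1).sum()
        o=minimize(cost,[.58,.193],method='Nelder-Mead'); print(c,'rim',o.x,o.fun/len(p),len(p))
        q=np.hypot(*(p-o.x).T); print('   pct',np.percentile(q,[1,5,50,95,99]))
        # lid model fit: lid pts, tilt known 35; unknown az + origin
        m=(np.hypot(X[:,0]-.52,X[:,1]+.22)<.17)&(X[:,2]>.025)&(X[:,2]<.22)&(C>150)
        L=X[m]; L=L[~np.isnan(L[:,0])]
        def frame(a):
            Rm=R.from_euler('zy',[a[3],-np.radians(35)]).as_matrix(); return (L-a[:3])@Rm
        prof=lambda r:np.interp(r,[0,.03,.07,.085,.094],[.016,.015,.010,.006,.006])
        def res(a):
            l=frame(a);rr=np.hypot(l[:,0],l[:,1])
            z=l[:,2]-prof(rr); return np.r_[np.clip(z,-.02,.02),np.clip(rr-.094,0,.02)]
        a=np.array([.54,-.22,.085,-.17])
        for k in range(4):
            o=least_squares(res,a,loss='soft_l1',f_scale=.002); a=o.x
            l=frame(a);L=L[(np.abs(l[:,2]-.01)<.015)&(np.hypot(l[:,0],l[:,1])<.1)]
        l=frame(a);rr=np.hypot(l[:,0],l[:,1])
        Rm=R.from_euler('zy',[a[3],-np.radians(35)])
        print('   lid o',a[:3],'yaw',np.degrees(a[3]),len(L),'r99',np.percentile(rr,[95,99,100]),'knob',a[:3]+Rm.apply([0,0,.04]))
        for ri in np.arange(0,.1,.02):
            k=(rr>=ri)&(rr<ri+.02); print('     ',ri,k.sum(),np.median(l[k,2]) if k.any() else '')
        h=np.histogram(np.arctan2(l[rr>.088][:,1],l[rr>.088][:,0]),8,(-np.pi,np.pi))[0];print('   edge',h)
        # dark knob
        m=(np.hypot(X[:,0]-.51,X[:,1]+.22)<.06)&(X[:,2]>.09)&(X[:,2]<.22)&(C<130)
        kk=(X[m]-a[:3])@Rm.as_matrix(); print('   knob local',m.sum(),kk.mean(0),kk.min(0),kk.max(0))
        # console
        for th0 in [25]:
            m=(d<.2)&(d>.1)&(X[:,2]>.01)&(X[:,0]<.56)
            Q=X[m]
            def cres(t):
                n=np.array([-.5*np.cos(t[0]),-.5*np.sin(t[0]),np.cos(np.pi/6)]); return Q@n-t[1]
            b=None
            for t in np.radians(np.arange(5,45,1)):
                e=cres([t,0]); hh=np.histogram(e,np.arange(-.6,.6,.003)); 
                if b is None or hh[0].max()>b[0]: b=(hh[0].max(),t,hh[1][hh[0].argmax()]+.0015)
            print('   console',b[0],np.degrees(b[1]),b[2])
            o=least_squares(lambda t:cres(t),[b[1],b[2]],loss='cauchy',f_scale=.002);print('    ',np.degrees(o.x[0]),o.x[1])
            e=cres(o.x); up=e>.025; print('    grip/up pts',up.sum(),Q[up].mean(0) if up.any() else '', Q[up].min(0),Q[up].max(0))
            np.save(f'con_{c}.npy',np.c_[Q,e,C[m]])
E
python3 fit.py
```

```text
scene rim [0.58185907 0.19248924] 0.0002738259772237114 417
   pct [0.08162629 0.08247873 0.09182937 0.10007252 0.10273708]
   lid o [ 0.51724085 -0.24980947  0.0859647 ] yaw 22469.639794446102 1726 r99 [0.09426562 0.09899461 0.09979578] knob [ 0.49429779 -0.24980947  0.11873078]
      0.0 113 0.016018588646733608
      0.02 280 0.01529650370484852
      0.04 496 0.013442138257937782
      0.06 491 0.009641684156283505
      0.08 346 0.0032967021432854576
   edge [15 59 39 52 35  0  0  0]
   knob local 120 [ 0.0093539  -0.02245309  0.040466  ] [-0.0045713  -0.04188486  0.01758441] [ 0.02602828 -0.01113185  0.05018828]
   console 318 25.0 -0.1634999999999996
     25.901309663400543 -0.1637065304003676
    grip/up pts 98 [0.43286265 0.20341026 0.12709766] [0.39778294 0.18038933 0.10055248] [0.47514125 0.22906012 0.14833536]
top rim [0.5819063  0.19710656] 6.535291842501418e-05 551
   pct [0.08157159 0.08232588 0.09144868 0.09979707 0.10048316]
   lid o [ 0.51902295 -0.24012114  0.08529188] yaw -2526970.6404042863 1120 r99 [0.09526849 0.09893224 0.09971243] knob [ 0.49607989 -0.24012114  0.11805796]
      0.0 46 0.01767187810720143
      0.02 125 0.016263100392936613
      0.04 289 0.013772067247760257
      0.06 365 0.010001933612952945
      0.08 295 0.0029895018048145985
   edge [45 35 30  1  0  0  6 45]
   knob local 83 [-0.02597957 -0.01234563  0.04173696] [-0.04239875 -0.03234881  0.01081178] [-0.00567628  0.00240389  0.05591166]
   console 207 23.0 -0.1664999999999996
     25.159506500634855 -0.1645855353102812
    grip/up pts 82 [0.43397973 0.21051463 0.12980217] [0.39719955 0.18512254 0.10737636] [0.47523746 0.23445242 0.14948301]
```

```bash
python3 - <<'E'
s=open('fit.py').read()
s=s.replace("np.abs(q-.094)-.011","np.abs(q-.091)-.0085").replace("o=least_squares(res,a,loss","o=least_squares(res,a,bounds=([.45,-.3,.07,-.5],[.6,-.15,.1,.2]),loss")
s=s.replace("np.clip(z,-.02,.02),np.clip(rr-.094,0,.02)","z,1*np.maximum(rr-.094,0)").replace("kk.min(0)","'top disc',np.median(kk[kk[:,2]>.046],0),(kk[:,2]>.046).sum(),kk.min(0)")
s=s.replace("edge',h)","edge',h); hi=[np.percentile(l[:,0],[1,99]),np.percentile(l[:,1],[1,99])];print('   ext',hi)")
open('fit.py','w').write(s)
E
python3 fit.py
```

```text
scene rim [0.58150924 0.19216682] 0.0003417042802594922 423
   pct [0.08067889 0.08251445 0.09192922 0.09999719 0.10421519]
   lid o [ 0.51797721 -0.25276619  0.08667404] yaw 11.459155902612876 1656 r99 [0.09267144 0.09866773 0.09980736] knob [ 0.49503415 -0.25276619  0.11944012]
      0.0 113 0.015997339124121913
      0.02 293 0.01538701809659444
      0.04 500 0.013407720348641065
      0.06 459 0.009482209907135717
      0.08 291 0.0037981509770624315
   edge [ 0  0  0  7 57 34 45 18]
   ext [array([-0.0798255 ,  0.09215697]), array([-0.05840938,  0.09205138])]
   knob local 119 [0.0077014  0.026066   0.04049145] top disc [0.00799292 0.03012198 0.04773202] 52 [-0.00693513  0.01639632  0.01670918] [0.02323469 0.04689112 0.05116789]
   console 338 25.0 -0.1634999999999996
     25.856440890546608 -0.1636422175483316
    grip/up pts 100 [0.43188121 0.20276974 0.12638995] [0.39797708 0.17983957 0.10081172] [0.47549459 0.23172805 0.14863428]
top rim [0.58180363 0.19690766] 8.050637588706004e-05 543
   pct [0.08149333 0.08236384 0.0916531  0.09975335 0.10070458]
   lid o [ 0.51891326 -0.23960328  0.08524947] yaw 11.45915589589868 1121 r99 [0.09491902 0.09815933 0.09991769] knob [ 0.49597021 -0.23960328  0.11801555]
      0.0 45 0.018182539038680574
      0.02 129 0.016223116903591583
      0.04 288 0.013606097084178842
      0.06 373 0.010329275176382371
      0.08 286 0.002746394359029243
   edge [ 0  0  0  7 48 41 35 25]
   ext [array([-0.08484063,  0.09328416]), array([-0.06462218,  0.09335661])]
   knob local 82 [0.01315168 0.02494759 0.04215723] top disc [0.00854986 0.02406511 0.04876106] 45 [-0.0068063   0.00673399  0.01264235] [0.02684927 0.04327141 0.05493102]
   console 207 23.0 -0.1664999999999996
     23.918094927560222 -0.1650522985014531
    grip/up pts 81 [0.43421275 0.21032093 0.12949783] [0.39714912 0.18526786 0.10773317] [0.47515019 0.23434102 0.15150556]
```

```bash
sed -i "s/from_euler('zy'/from_euler('ZY'/" fit.py; python3 fit.py | grep -v -e console -e '^     '; python3 - <<'E'
import numpy as np
for c in('scene','top'):
    A=np.load(f'con_{c}.npy'); 
    th=np.radians(25);n=np.array([-.5*np.cos(th),-.5*np.sin(th),.866])
    ctr=np.array([.5817,.1955,0]);X=A[:,:3]-ctr
    x=X@[np.cos(th),np.sin(th),0];y=X@[-np.sin(th),np.cos(th),0]
    # carrier coords: face extents
    face=abs(A[:,3])<.004
    print(c,'face x',np.percentile(x[face],[1,50,99]),'y',np.percentile(y[face],[1,99]))
    # yaw by front edge: fit y-lines? use the high dark pts (grip top)
    u=(A[:,3]>.03)&(A[:,4]<200)
    print(' high dark',u.sum(),'x',np.percentile(x[u],[5,50,95]),'y',np.percentile(y[u],[5,50,95]),'z',np.percentile(X[u,2],[5,50,95]))
    u=(A[:,3]>.03)&(A[:,4]>250)
    print(' high light',u.sum(),'x',np.percentile(x[u],[5,50,95]),'y',np.percentile(y[u],[5,50,95]),'z',np.percentile(X[u,2],[5,50,95]))
E
```

```text
scene rim [0.58157877 0.1921228 ] 0.00036749169817549914 418
   pct [0.08062726 0.08197431 0.09166337 0.10041412 0.10284022]
   lid o [ 0.52030695 -0.22165897  0.08548647] yaw -12.073164431140935 1789 r99 [0.09108772 0.09270839 0.09469454] knob [ 0.49787136 -0.21686018  0.11825255]
   edge [25 43 51 39 28  9  0  0]
   ext [array([-0.08260116,  0.08841124]), array([-0.08974605,  0.07821781])]
   knob local 117 [ 0.00218359 -0.00912257  0.04202047] top disc [ 0.0013214  -0.00634631  0.04957067] 61 [-0.01314197 -0.01931177  0.01761154] [0.0167111  0.01050141 0.05281985]
    grip/up pts 101 [0.43244928 0.20277321 0.12660863] [0.39782503 0.18012982 0.10390795] [0.47638357 0.23247167 0.14792445]
top rim [0.58170865 0.19712564] 8.365644087807877e-05 523
   pct [0.08152646 0.08223099 0.09177267 0.09983468 0.10059869]
   lid o [ 0.51949184 -0.21721765  0.08413506] yaw -13.175711326332722 1267 r99 [0.0922074  0.09420707 0.09808299] knob [ 0.49715275 -0.21198805  0.11690114]
   edge [25 19 20 29 29 25 18 14]
   ext [array([-0.08726989,  0.08945096]), array([-0.08759447,  0.08809857])]
   knob l
[... 259 characters left out ...]
7510572 0.23449153 0.1503472 ]
scene face x [-0.16369284 -0.13288459 -0.08807622] y [-0.06482133  0.10343955]
 high dark 29 x [-0.1641467  -0.15851207 -0.15073485] y [0.05798961 0.06492975 0.07554678] z [0.10557699 0.1137009  0.11875543]
 high light 45 x [-0.16093208 -0.11386607 -0.09485535] y [0.06203941 0.0723818  0.08482587] z [0.11484132 0.14212322 0.14765588]
top face x [-0.16072086 -0.12362561 -0.08338496] y [-0.05884836  0.11039622]
 high dark 39 x [-0.1605153  -0.15141636 -0.11317995] y [0.06198204 0.0748634  0.08916133] z [0.11025788 0.11666666 0.14129378]
 high light 28 x [-0.11220159 -0.1009743  -0.08802363] y [0.06684925 0.07397866 0.08281285] z [0.14393229 0.14647598 0.14978947]
```

```bash
cat > pl.py <<'E'
from h import *
psi=np.radians(-12.5); th=np.radians(25)
LZ=np.array([-np.sin(np.radians(35))*np.cos(psi),-np.sin(np.radians(35))*np.sin(psi),np.cos(np.radians(35))])
LO=np.array([.5199,-.2195,.085]); C=np.array([.5817,.1948,0])
DOWN=np.array([0,0,-1.])
def frame(tz,az):
    y=np.array([np.cos(np.radians(az)),np.sin(np.radians(az)),0]); z=tz/np.linalg.norm(tz); y-=z*(y@z); y/=np.linalg.norm(y)
    return R.from_matrix(np.c_[np.cross(y,z),y,z])
def car(x,y,z): return C+[x*np.cos(th)-y*np.sin(th),x*np.sin(th)+y*np.cos(th),z]
def plan(pos,Rt,p0=None,R0=None):
    st=r.get_state()
    p0=st['tool_pos'] if p0 is None else p0; R0=R.from_quat(st['eef_rot']) if R0 is None else R0
    tw=(R0.inv()*Rt).as_rotvec()
    print('dp',(R0.inv().apply(np.asarray(pos)-p0)*1e3).round(1),'twist',tw.round(3),'deg',round(np.degrees(np.linalg.norm(tw)),1))
def state():
    s=r.get_state(); Rm=R.from_quat(s['eef_rot']).as_matrix()
    print('t',round(s['clock'],2),'p',s['tool_pos'].round(4),'z',Rm[:,2].round(3),'y',Rm[:,1].round(3),'F',s['contact_force'].round(1),'q',s['q'].round(2),'op',round(s['opening'],3),s['finger_force'])
E
python3 - <<'E'
from pl import *
G=frame(-LZ,77.5)
plan([.38,.33,.31],frame(DOWN,77.5))
plan(LO+.144*LZ,G,np.array([.38,.33,.31]),frame(DOWN,77.5))
print(LO+.144*LZ,LO+.044*LZ,G.as_matrix())
E
```

```text
dp [-270.7 -200.7  -76.4] twist [ 0.   -0.   -0.07] deg 4.0
dp [-172.9 -506.2  107. ] twist [-0.    -0.611 -0.   ] deg 35.0
[ 0.43926282 -0.20162317  0.20295789] [ 0.49526086 -0.21403763  0.12104269] [[-7.99734870e-01  2.16439614e-01  5.59980385e-01]
 [ 1.77296952e-01  9.76296007e-01 -1.24144662e-01]
 [-5.73576436e-01  2.77555756e-17 -8.19152044e-01]]
```

Call:
{"name": "step_arm", "arguments": {"motion": [{"dp":[-40,-30,-40],"twist":[0,0,0],"hand":1},{"dp":[-90,-67,-70],"twist":[0,0,-0.03],"hand":1},{"dp":[-140,-104,-76],"twist":[0,0,-0.07],"hand":1},{"dp":[-190,-141,-76],"twist":[0,0,-0.07],"hand":1},{"dp":[-240,-178,-76],"twist":[0,0,-0.07],"hand":1}]}}

```text
clock: 2.82
tool_pos: [0.3541, 0.3645, 0.3101]
eef_rot: [0.109, 0.994, 0.001, 0.0]
contact_force: [1.3, 0.2, 0.6]
opening: 1.003
finger_force: 0.0
```

```bash
python3 - <<'E'
from pl import *
state(); plan(LO+.144*LZ,frame(-LZ,77.5)); plan([.4,.05,.28],frame(-LZ,77.5))
E
```

```text
t 2.83 p [0.3541 0.3645 0.3101] z [ 0.001  0.001 -1.   ] y [0.216 0.976 0.001] F [1.3 0.2 0.6] q [-0.73  0.44 -0.25  1.81  0.13  0.91  0.32] op 1.003 0.0
dp [-205.4 -534.5  106.7] twist [ 0.001 -0.61   0.   ] deg 35.0
dp [-112.8 -297.2   29.8] twist [ 0.001 -0.61   0.   ] deg 35.0
```

Call:
{"name": "step_arm", "arguments": {"motion": [{"dp":[-22,-58,0],"twist":[0,-0.1,0],"hand":1},{"dp":[-44,-116,5],"twist":[0,-0.22,0],"hand":1},{"dp":[-66,-174,12],"twist":[0,-0.35,0],"hand":1},{"dp":[-88,-232,20],"twist":[0,-0.5,0],"hand":1},{"dp":[-110,-290,30],"twist":[0,-0.61,0],"hand":1}]}}

```text
clock: 3.45
tool_pos: [0.3846, 0.1136, 0.2832]
eef_rot: [0.109, 0.966, -0.065, 0.227]
contact_force: [-0.7, 0.3, -0.5]
opening: 1.0
finger_force: 0.0
```

```bash
python3 - <<'E'
from pl import *
state(); plan(LO+.144*LZ,frame(-LZ,77.5))
E
```

```text
t 3.45 p [0.3846 0.1136 0.2832] z [ 0.425 -0.175 -0.888] y [ 0.241  0.968 -0.075] F [-0.7  0.3 -0.5] q [-0.68  0.27 -0.12  2.44  1.13  0.52 -0.47] op 1.0 0.0
dp [ -68.6 -285.9  149.5] twist [-0.078 -0.14   0.017] deg 9.2
```

Call:
{"name": "step_arm", "arguments": {"motion": [{"dp":[-14,-57,10],"twist":[0,0,0],"hand":1},{"dp":[-28,-114,30],"twist":[-0.02,-0.04,0],"hand":1},{"dp":[-42,-171,60],"twist":[-0.04,-0.08,0],"hand":1},{"dp":[-56,-228,100],"twist":[-0.06,-0.11,0],"hand":1},{"dp":[-68,-285,140],"twist":[-0.08,-0.14,0.02],"hand":1}]}}

```text
clock: 4.08
tool_pos: [0.4016, -0.0279, 0.2401]
eef_rot: [0.075, 0.971, -0.088, 0.211]
contact_force: [-0.5, 0.2, -0.7]
opening: 1.003
finger_force: 0.0
```

```bash
python3 - <<'E'
from pl import *
state(); plan(LO+.144*LZ,frame(-LZ,77.5))
E
```

```text
t 4.08 p [ 0.4016 -0.0279  0.2401] z [ 0.396 -0.201 -0.896] y [ 0.182  0.974 -0.138] F [-0.5  0.2 -0.7] q [ 0.37  0.48 -1.02  2.54  1.55  0.79 -0.54] op 1.003 0.0
dp [ -37.  -157.2   83.2] twist [-0.103 -0.168  0.099] deg 12.6
```

```bash
python3 - <<'E'
from pl import *
plan([.48,-.08,.27],frame(-LZ,77.5));plan([.48,-.03,.27],frame([.3,0,-.9],77.5))
E
```

```text
dp [-88.8 -40.6  14.8] twist [-0.103 -0.168  0.099] deg 12.6
dp [-83.4   8.1   4.7] twist [-0.185  0.125  0.087] deg 13.7
```

Call:
{"name": "step_arm", "arguments": {"motion": [{"dp":[-50,-10,0],"twist":[0,0,0],"hand":1},{"dp":[-88,-25,10],"twist":[-0.03,0,0.03],"hand":1},{"dp":[-88,-41,15],"twist":[-0.07,0,0.06],"hand":1},{"dp":[-88,-41,15],"twist":[-0.1,0,0.1],"hand":1}]}}

```text
clock: 4.58
tool_pos: [0.4782, -0.083, 0.269]
eef_rot: [0.115, 0.969, -0.03, 0.217]
contact_force: [0.5, 0.7, 0.2]
opening: 1.001
finger_force: 0.0
```

```bash
python3 - <<'E'
from pl import *
state(); plan(LO+.144*LZ,frame(-LZ,77.5))
E
```

```text
t 4.58 p [ 0.4782 -0.083   0.269 ] z [ 0.414 -0.108 -0.904] y [ 0.236  0.972 -0.007] F [0.5 0.7 0.2] q [ 0.66  0.46 -0.95  2.31  1.42  0.54 -0.09] op 1.001 0.0
dp [  37.5 -124.    56.3] twist [-0.017 -0.169 -0.014] deg 9.8
```

Call:
{"name": "step_arm", "arguments": {"motion": [{"dp":[10,-40,10],"twist":[0,-0.05,0],"hand":1},{"dp":[20,-80,28],"twist":[0,-0.1,0],"hand":1},{"dp":[37,-124,56],"twist":[-0.017,-0.169,-0.014],"hand":1},{"dp":[37,-124,56],"twist":[-0.017,-0.169,-0.014],"hand":1}]}}

```text
clock: 5.08
tool_pos: [0.4388, -0.203, 0.2011]
eef_rot: [0.105, 0.949, -0.032, 0.297]
contact_force: [1.2, 0.1, 0.8]
opening: 1.002
finger_force: 0.0
```

```bash
python3 - <<'E'
from pl import *
s=snap('scene');cv2.imwrite('pics/pre.png',cv2.resize(cv2.cvtColor(s['pixels'],cv2.COLOR_RGB2BGR)[100:340,120:420],None,fx=2.4,fy=2.4,interpolation=3))
state(); plan(LO+.144*LZ,frame(-LZ,77.5)); plan(LO+.044*LZ,frame(-LZ,77.5))
E
```

```text
t 5.12 p [ 0.4392 -0.203   0.2013] z [ 0.558 -0.122 -0.821] y [0.218 0.976 0.002] F [-0.1 -1.3 -0.5] q [ 1.04  0.75 -1.09  2.56  2.26  0.79 -0.55] op 1.0 0.0
dp [-0.8  1.4 -1.5] twist [ 0.001 -0.003 -0.002] deg 0.2
dp [-1.1  1.2 98.5] twist [ 0.001 -0.003 -0.002] deg 0.2
```

View pics/pre.png

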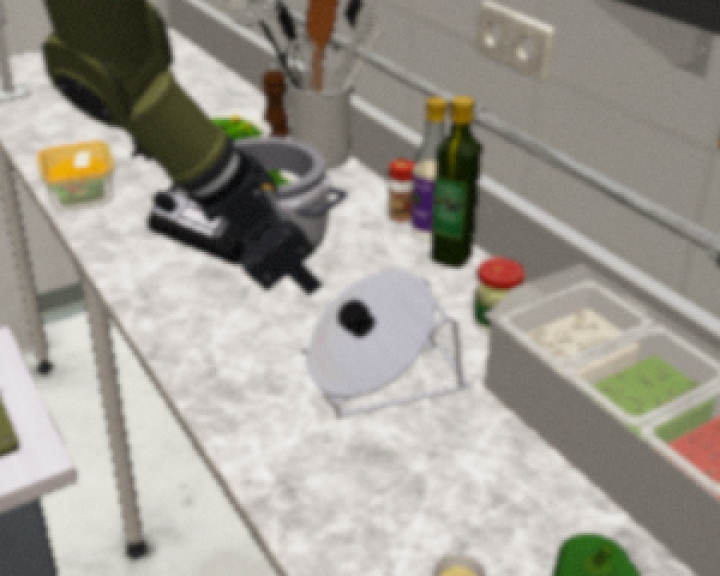

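The gripper at (285,265) is lined up with the knob at (355,317), so I'll advance.

Call:
{"name": "step_arm", "arguments": {"motion": [{"dp":[-1,1,30],"twist":[0,0,0],"hand":1},{"dp":[-1,1,60],"twist":[0,0,0],"hand":1},{"dp":[-1,1,80],"twist":[0,0,0],"hand":1},{"dp":[-1,1,92],"twist":[0,0,0],"hand":1},{"dp":[-1,1,98],"twist":[0,0,0],"hand":1}]}}

```text
clock: 5.75
tool_pos: [0.4971, -0.211, 0.1242]
eef_rot: [0.101, 0.948, -0.032, 0.299]
contact_force: [1.0, -0.5, 0.1]
opening: 0.998
finger_force: 0.0
```

```bash
python3 - <<'E'
from pl import *
s=snap('scene');cv2.imwrite('pics/gr.png',cv2.resize(cv2.cvtColor(s['pixels'],cv2.COLOR_RGB2BGR)[180:300,200:350],None,fx=4.5,fy=4.5,interpolation=3))
state(); plan(LO+.044*LZ,frame(-LZ,77.5))
E
```

```text
t 5.8 p [ 0.4972 -0.2112  0.1239] z [ 0.56  -0.121 -0.819] y [ 0.211  0.977 -0.001] F [ 0.3  0.4 -0.2] q [ 0.94  0.98 -1.    2.46  2.36  0.94 -0.52] op 1.0 0.0
dp [ 2.7 -3.2  1.6] twist [ 0.003 -0.     0.005] deg 0.3
```

View pics/gr.png

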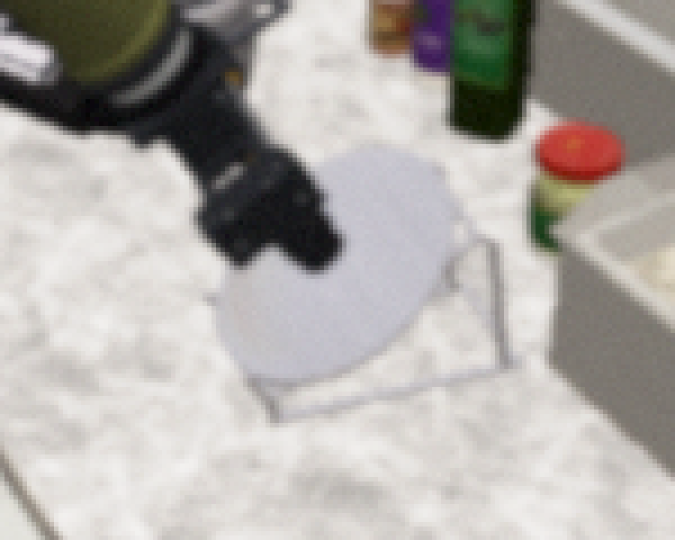

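The fingers straddle the knob near crop (305,235) without contact. Correcting a few mm, then closing.

Call:
{"name": "step_arm", "arguments": {"motion": [{"dp":[2,-3,1],"twist":[0,0,0],"hand":1},{"dp":[2,-3,1],"twist":[0,0,0],"hand":0},{"dp":[2,-3,1],"twist":[0,0,0],"hand":-1},{"dp":[2,-3,1],"twist":[0,0,0],"hand":-1},{"dp":[2,-3,1],"twist":[0,0,0],"hand":-1}], "force": 45}}

```text
clock: 6.42
tool_pos: [0.495, -0.2139, 0.1223]
eef_rot: [0.101, 0.948, -0.032, 0.299]
contact_force: [0.7, -0.1, 0.2]
opening: 0.571
finger_force: 0.0
```

```bash
python3 - <<'E'
from pl import *
state(); plan(LO+.044*LZ,frame(-LZ,77.5))
p=r.get_state()['tool_pos']; plan(p+.09*LZ+[0,0,.06],frame(-LZ,77.5))
E
```

```text
t 6.42 p [ 0.495  -0.2139  0.1223] z [ 0.56  -0.121 -0.819] y [ 0.211  0.977 -0.   ] F [ 0.7 -0.1  0.2] q [ 0.94  0.99 -1.    2.47  2.36  0.94 -0.52] op 0.571 0.0
dp [ 0.5 -0.1  1.2] twist [ 0.003 -0.     0.005] deg 0.3
dp [ -34.4    0.2 -139.2] twist [ 0.003 -0.     0.005] deg 0.3
```

Call:
{"name": "step_arm", "arguments": {"motion": [{"dp":[0,0,0],"twist":[0,0,0],"hand":-1},{"dp":[0,0,0],"twist":[0,0,0],"hand":-1},{"dp":[0,0,0],"twist":[0,0,0],"hand":-1}]}}

```text
clock: 6.8
tool_pos: [0.4939, -0.2162, 0.1222]
eef_rot: [0.103, 0.948, -0.035, 0.298]
contact_force: [-5.9, -4.3, 6.4]
opening: 0.234
finger_force: 3.7
```

```bash
python3 - <<'E'
from pl import *
ims=[]
for c,a in(('scene',(180,300,200,350)),('top',(150,250,250,375))):
    s=snap(c);ims.append(cv2.resize(cv2.cvtColor(s['pixels'],cv2.COLOR_RGB2BGR)[a[0]:a[1],a[2]:a[3]],(400,320),interpolation=3))
cv2.imwrite('pics/gr2.png',np.hstack(ims))
state()
E
```

```text
t 6.9 p [ 0.4938 -0.2163  0.1221] z [ 0.558 -0.127 -0.82 ] y [ 0.215  0.977 -0.005] F [-4.  -4.1  5.7] q [ 0.94  0.99 -1.    2.47  2.36  0.95 -0.52] op 0.142 3.3882084995275363
```

View pics/gr2.png

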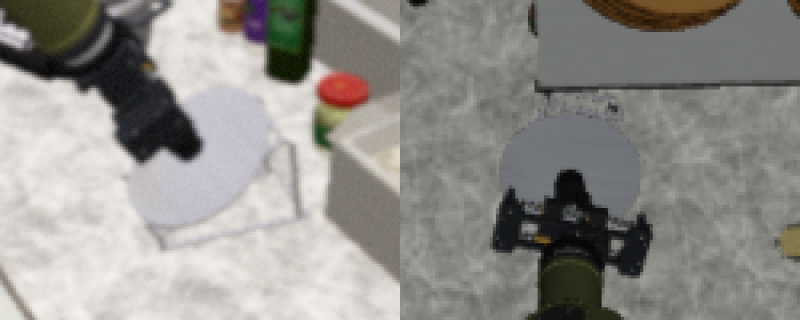

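The fingers kept closing past 40 mm, so they slid off the knob, which shows uphill of them at (570,180) in the top half. I'll reopen and measure.

Call:
{"name": "step_arm", "arguments": {"motion": [{"dp":[0,0,0],"twist":[0,0,0],"hand":1},{"dp":[0,0,0],"twist":[0,0,0],"hand":1},{"dp":[0,0,0],"twist":[0,0,0],"hand":1},{"dp":[0,0,0],"twist":[0,0,0],"hand":1},{"dp":[0,0,0],"twist":[0,0,0],"hand":1}]}}

```text
clock: 7.52
tool_pos: [0.4951, -0.2042, 0.1249]
eef_rot: [0.093, 0.949, -0.024, 0.3]
contact_force: [-13.6, 19.4, 30.2]
opening: 0.679
finger_force: 16.7
```

```bash
python3 - <<'E'
from pl import *
state()
st=r.get_state();Rt=R.from_quat(st['eef_rot']);p=st['tool_pos']
for c in('scene','top'):
    s=snap(c);W=cloud(s).reshape(-1,3);Cc=s['pixels'].astype(int).reshape(-1,3).sum(1)
    t=Rt.inv().apply(W-p)*1e3
    m=(np.abs(t)<[90,100,1e9]).all(1)&(t[:,2]>-120)&(t[:,2]<80)
    t=t[m];cc=Cc[m];dk=cc<150
    print(c,'light plane pts (tool):',np.sum(~dk))
    for z0 in range(-120,60,10):
        k=dk&(t[:,2]>=z0)&(t[:,2]<z0+10)
        if k.sum()>2: print('  z',z0,k.sum(),'x',np.percentile(t[k,0],[2,50,98]).round(0),'y',np.percentile(t[k,1],[2,50,98]).round(0))
    L=t[~dk&(t[:,2]>15)]
    if len(L)>50:
        A=np.c_[L[:,:2],np.ones(len(L))];co=np.linalg.lstsq(A,L[:,2],rcond=None)[0];print('  lid plane',co)
        np.save(f'lid_{c}.npy',L)
    print([(o['score'],Rt.inv().apply(w(s,o['at'])-p)*1e3) for o in r.search_frame(c,'lid_knob')[:2]])
    print(' lid',[(o['score'],w(s,o['at'])) for o in r.search_frame(c,'lid')[:2]])
E
```

```text
t 7.53 p [ 0.4951 -0.2042  0.1249] z [ 0.566 -0.102 -0.818] y [0.191 0.982 0.01 ] F [-13.6  19.4  30.2] q [ 0.94  0.98 -1.01  2.47  2.37  0.94 -0.52] op 0.679 16.65666519664228
scene light plane pts (tool): 2146
  z -120 221 x [-33.  -6.  24.] y [-94. -71.  -6.]
  z -110 109 x [-33.  -3.  27.] y [-95. -92.  66.]
  z -100 71 x [-34. -16.  27.] y [-93. -91.  78.]
  z -90 54 x [-33.  -3.  28.] y [-88. -85.  80.]
  z -80 61 x [-30.  -6.  25.] y [-88. -85. -82.]
  z -40 13 x [-10.  -1.   8.] y [-48. -46.  32.]
  z -30 17 x [-11.  -0.   8.] y [-47. -44. -43.]
  z -20 16 x [-10.  -2.   7.] y [-46. -44. -42.]
  z -10 26 x [-19. -12.   8.] y [-42. -28. -13.]
  z 0 24 x [-16.  -4.   9.] y [-38. -34. -30.]
  z 10 10 x [-16.  -5.   7.] y [-35. -32. -28.]
  z 20 14 x [-13.  -3.   8.] y [-31. -27. -22.]
  lid plane [-4.19355962e-03 -9.73875987e-02  3.27985853e+01]
[(0.66, array([ -2.37425331, -35.48911727,  29.33859504])), (0.3, array([  70.408887  , -330.49219322,   79.61323743]))]
 lid [(0.58, array([ 0.50752051, -0.24280439,  0.1044314 ])), (0.48, array([0.42070378, 0.18756031, 0.09906428]))]
t
[... 233 characters left out ...]
  z -80 14 x [-34. -31. -22.] y [-80. -45.  85.]
  z -70 3 x [-28.  -3.  -1.] y [-40. -40.  81.]
  z -60 3 x [-12. -10. -10.] y [-42. -39.  39.]
  z -50 6 x [-10.  -0.  10.] y [-43. -37. -35.]
  z -40 11 x [-13.  -8.   1.] y [-43.  42.  54.]
  z -30 9 x [-12.  -9.  -4.] y [-43. -33.  50.]
  z -20 18 x [-13.  -6.   7.] y [-43. -25.  33.]
  z -10 49 x [-20.  -6.  15.] y [-33. -16.  42.]
  z 0 14 x [-20. -16.  -6.] y [-36. -18.   1.]
  z 10 4 x [-18. -18. -12.] y [-14. -10.  -3.]
  z 20 8 x [-16. -11.  27.] y [-35. -11.  -1.]
  lid plane [-0.08055134 -0.1184255  29.3834436 ]
[(0.76, array([-17.90583036, -10.8789824 ,  22.73149735]))]
 lid [(0.55, array([ 0.52541903, -0.22109635,  0.1156923 ]))]
```

```bash
cat > lidfit.py <<'E'
from pl import *
def lidfit(save=None):
    st=r.get_state();res_={};ims=[]
    for c in('scene','top'):
        s=snap(c);W=cloud(s);X=W.reshape(-1,3);px=s['pixels'].astype(int).reshape(-1,3)
        sat=px.max(1)-px.min(1);b=px.sum(1)
        m=(np.hypot(X[:,0]-.52,X[:,1]+.22)<.17)&(X[:,2]>.03)&(X[:,2]<.2)&(b>200)
        L=X[m]
        def loc(a,L):
            Rm=R.from_rotvec([a[3],a[4],0]).as_matrix(); return (L-a[:3])@Rm
        prof=lambda q:np.interp(q,[0,.03,.05,.07,.085,.094],[.0165,.0155,.0135,.010,.006,.006])
        def f(a):
            l=loc(a,L);q=np.hypot(l[:,0],l[:,1]);return np.r_[l[:,2]-prof(q),np.maximum(q-.094,0)]
        a=np.array([.5199,-.2195,.085,*R.align_vectors([LZ],[[0,0,1]])[0].as_rotvec()[:2]])
        L0=L
        for k in range(5):
            l=loc(a,L0);L=L0[(abs(l[:,2]-.01)<(.02 if k<2 else .01))&(np.hypot(l[:,0],l[:,1])<.103)]
            a=least_squares(f,a,loss='soft_l1',f_scale=.002).x
        l=loc(a,L);n=R.from_rotvec([a[3],a[4],0]).as_matrix()[:,2]
        ang=np.arctan2(l[:,1],l[:,0]);q=np.hypot(l[:,0],l[:,1])
        ed=[round(float(np.percentile(q[(ang>t)&(ang<t+np.pi/4)],98)),3) if ((ang>t)&(ang<t+np.pi/4)).sum()>5 else 0 for t in np.arange(-np.pi,np.pi-.1,np.pi/4)]
        kn=a[:3]+.04*n; kt=R.from_quat(st['eef_rot']).inv().apply(kn-st['tool_pos'])*1e3
        print(c,'o',a[:3].round(4),'n',n.round(3),'tilt',np.degrees(np.arccos(n[2])).round(1),len(L),'edge',ed,'knob',kn.round(4),'in tool',kt.round(1))
        res_[c]=(a[:3],n)
        bb=(150,250,250,375) if c=='top' else (180,300,200,350)
        ims.append(cv2.resize(cv2.cvtColor(s['pixels'],cv2.COLOR_RGB2BGR)[bb[0]:bb[1],bb[2]:bb[3]],(400,320),interpolation=3))
    if save: cv2.imwrite('pics/'+save,np.hstack(ims))
    return res_
if __name__=='__main__': lidfit('gr3.png')
E
python3 lidfit.py
```

```text
scene o [ 0.5157 -0.2272  0.0934] n [-0.598 -0.098  0.795] tilt 37.3 2129 edge [0.095, 0.092, 0.093, 0.094, 0.094, 0.094, 0.092, 0.092] knob [ 0.4918 -0.2311  0.1252] in tool [ -1.1 -28.2   2.3]
top o [ 0.5157 -0.2242  0.0944] n [-0.603 -0.115  0.79 ] tilt 37.8 909 edge [0.079, 0.095, 0.092, 0.093, 0.095, 0.094, 0.093, 0.093] knob [ 0.4916 -0.2288  0.126 ] in tool [ -1.1 -25.9   1.3]
```

View pics/gr3.png

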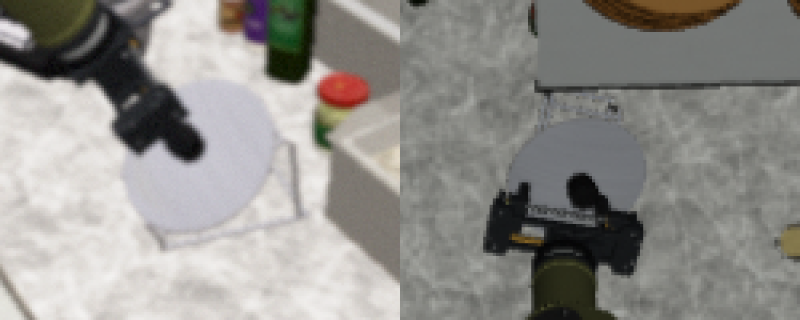

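```bash
python3 - <<'E'
from lidfit import *
state(); lidfit(); state()
E
```

```text
t 7.92 p [ 0.4947 -0.2044  0.127 ] z [ 0.568 -0.104 -0.816] y [0.19  0.982 0.006] F [-22.   17.1  44.4] q [ 0.94  0.98 -1.02  2.48  2.37  0.94 -0.52] op 0.996 23.040733002126217
scene o [ 0.5153 -0.2283  0.0948] n [-0.6   -0.132  0.789] tilt 37.9 2180 edge [0.095, 0.092, 0.093, 0.093, 0.094, 0.094, 0.093, 0.091] knob [ 0.4913 -0.2336  0.1263] in tool [ -1.5 -29.3   1.6]
top o [ 0.5166 -0.2248  0.0956] n [-0.601 -0.137  0.787] tilt 38.1 894 edge [0.081, 0.093, 0.091, 0.092, 0.094, 0.093, 0.091, 0.093] knob [ 0.4925 -0.2303  0.1271] in tool [ -2.4 -25.9   1.4]
t 8.03 p [ 0.4947 -0.2057  0.127 ] z [ 0.568 -0.107 -0.816] y [0.192 0.981 0.005] F [-23.7  16.4  44.8] q [ 0.94  0.98 -1.01  2.48  2.37  0.94 -0.52] op 1.0 23.829998821020126
```

Call:
{"name": "step_arm", "arguments": {"motion": [{"dp":[0,0,-4],"twist":[0,0,0],"hand":1},{"dp":[0,0,-10],"twist":[0,0,0],"hand":1}]}}

```text
clock: 8.28
tool_pos: [0.4896, -0.2128, 0.1305]
eef_rot: [0.101, 0.948, -0.032, 0.299]
contact_force: [0.1, -0.1, -0.5]
opening: 1.002
finger_force: 0.0
```

```bash
python3 - <<'E'
from lidfit import *
state(); lidfit()
s=snap('scene');cv2.imwrite('pics/gr4.png',cv2.resize(cv2.cvtColor(s['pixels'],cv2.COLOR_RGB2BGR)[205:275,230:320],None,fx=8,fy=8,interpolation=3))
E
```

```text
t 8.28 p [ 0.4896 -0.2128  0.1305] z [ 0.56  -0.122 -0.819] y [ 0.212  0.977 -0.001] F [ 0.1 -0.1 -0.5] q [ 0.95  0.96 -1.01  2.48  2.35  0.94 -0.53] op 1.002 0.0
scene o [ 0.5202 -0.2281  0.086 ] n [-0.563  0.124  0.817] tilt 35.2 1830 edge [0.096, 0.093, 0.093, 0.095, 0.094, 0.094, 0.091, 0.095] knob [ 0.4977 -0.2232  0.1187] in tool [-1.5 -8.4 15.5]
top o [ 0.5214 -0.2256  0.0862] n [-0.561  0.122  0.819] tilt 35.1 1015 edge [0.087, 0.091, 0.091, 0.094, 0.095, 0.094, 0.092, 0.082] knob [ 0.4989 -0.2207  0.1189] in tool [-2.1 -5.7 15.7]
```

View pics/gr4.png

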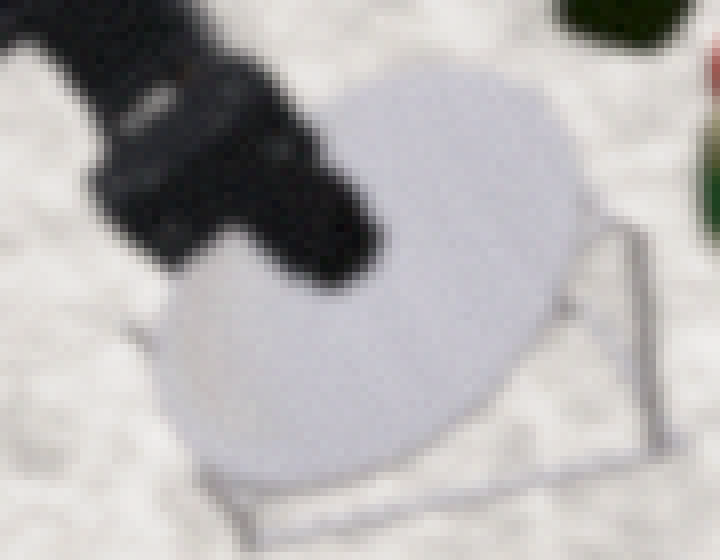

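Backing off released the lid, which settled on the rest again about 7 mm toward -y. The fingertips show at (330,240) in the crop. I'll re-centre, go 2–3 mm deeper, and close in stages.

Call:
{"name": "step_arm", "arguments": {"motion": [{"dp":[-2,-7,0],"twist":[0,0,0],"hand":1},{"dp":[-2,-7,8],"twist":[0,0,0],"hand":0.6},{"dp":[-2,-7,14],"twist":[0,0,0],"hand":0.2},{"dp":[-2,-7,14],"twist":[0,0,0],"hand":0.1},{"dp":[-2,-7,14],"twist":[0,0,0],"hand":0.1}], "force": 20}}

```text
clock: 9.05
tool_pos: [0.4973, -0.2212, 0.1199]
eef_rot: [0.101, 0.948, -0.032, 0.299]
contact_force: [-0.6, 0.7, 0.5]
opening: 0.569
finger_force: 0.0
```

```bash
python3 - <<'E'
from lidfit import *
state(); lidfit(); state()
E
```

```text
t 9.05 p [ 0.4973 -0.2212  0.1199] z [ 0.56  -0.121 -0.82 ] y [0.211 0.978 0.   ] F [-0.6  0.7  0.5] q [ 0.96  0.99 -0.99  2.45  2.37  0.92 -0.5 ] op 0.569 0.0
scene o [ 0.5202 -0.2277  0.0859] n [-0.564  0.126  0.816] tilt 35.3 1767 edge [0.095, 0.092, 0.094, 0.094, 0.094, 0.094, 0.097, 0.098] knob [ 0.4977 -0.2226  0.1186] in tool [ 0.2 -1.3  1.5]
top o [ 0.5214 -0.2236  0.0857] n [-0.562  0.123  0.818] tilt 35.1 913 edge [0.067, 0.093, 0.093, 0.094, 0.094, 0.092, 0.09, 0.089] knob [ 0.4989 -0.2187  0.1184] in tool [-0.   2.9  1.8]
t 9.15 p [ 0.4973 -0.2213  0.1201] z [ 0.56  -0.121 -0.82 ] y [ 0.211  0.978 -0.   ] F [ 0.7 -0.2  0.5] q [ 0.96  0.99 -0.99  2.45  2.37  0.92 -0.5 ] op 0.55 0.0
```

Call:
{"name": "step_arm", "arguments": {"motion": [{"dp":[0,0,0],"twist":[0,0,0],"hand":-0.2},{"dp":[0,0,0],"twist":[0,0,0],"hand":-0.2},{"dp":[0,0,0],"twist":[0,0,0],"hand":-0.2}], "force": 45}}

```text
clock: 9.52
tool_pos: [0.4974, -0.2213, 0.1202]
eef_rot: [0.101, 0.948, -0.032, 0.299]
contact_force: [1.0, 0.7, -0.1]
opening: 0.426
finger_force: 45.0
```

```bash
python3 - <<'E'
from lidfit import *
state(); lidfit(); state()
E
```

```text
t 9.53 p [ 0.4974 -0.2213  0.1202] z [ 0.56  -0.121 -0.819] y [ 0.211  0.978 -0.   ] F [ 1.   0.7 -0.1] q [ 0.96  0.99 -0.99  2.45  2.37  0.92 -0.5 ] op 0.426 45.00106751918793
scene o [ 0.5204 -0.2274  0.0861] n [-0.56   0.124  0.819] tilt 35.0 1773 edge [0.096, 0.093, 0.094, 0.095, 0.094, 0.095, 0.093, 0.099] knob [ 0.498  -0.2225  0.1189] in tool [ 0.  -1.   1.6]
top o [ 0.5222 -0.2235  0.0863] n [-0.563  0.13   0.816] tilt 35.3 914 edge [0.067, 0.093, 0.092, 0.093, 0.093, 0.092, 0.091, 0.094] knob [ 0.4996 -0.2183  0.1189] in tool [-0.6  3.3  1.9]
t 9.62 p [ 0.4974 -0.2213  0.1201] z [ 0.56  -0.121 -0.819] y [ 0.211  0.978 -0.   ] F [-1.2  0.8  0.5] q [ 0.96  0.99 -0.99  2.45  2.37  0.92 -0.5 ] op 0.428 45.002009868621826
```

Gripped: 45 N, steady at 37.6 mm, with the lid still on its rest. Lifting along the lid normal, then up.

Call:
{"name": "step_arm", "arguments": {"motion": [{"dp":[0,0,-12],"twist":[0,0,0],"hand":-0.2},{"dp":[-6,0,-32],"twist":[0,0,0],"hand":-0.2},{"dp":[-26,0,-62],"twist":[0,0,0],"hand":-0.2},{"dp":[-54,0,-95],"twist":[0,0,0],"hand":-0.2},{"dp":[-70,0,-115],"twist":[0,0.08,0],"hand":-0.2}]}}

```text
clock: 10.25
tool_pos: [0.4838, -0.2197, 0.2493]
eef_rot: [0.103, 0.96, -0.029, 0.259]
contact_force: [-1.9, -0.7, -6.7]
opening: 0.431
finger_force: 45.0
```

```bash
python3 - <<'E'
from pl import *
C=np.array([.5815,.1937,0])
state(); p=r.get_state()['tool_pos']
plan([.5,-.15,.27],frame(DOWN,77.5)); plan([.56,.1937,.30],frame(DOWN,95))
E
```

```text
t 10.25 p [ 0.4838 -0.2197  0.2493] z [ 0.491 -0.109 -0.865] y [ 0.212  0.977 -0.003] F [-1.9 -0.7 -6.7] q [ 0.93  0.53 -0.8   2.3   1.86  0.34 -0.13] op 0.431 44.99580502510071
dp [-11.4  71.5 -17.6] twist [-0.002  0.526  0.005] deg 30.2
dp [-14.7 420.  -51.5] twist [-0.082  0.522 -0.293] deg 34.6
```

Call:
{"name": "step_arm", "arguments": {"motion": [{"dp":[-10,10,-8],"twist":[0,0.1,0],"hand":-0.2},{"dp":[-20,25,-17],"twist":[0,0.2,0],"hand":-0.2},{"dp":[-30,40,-26],"twist":[0,0.31,0],"hand":-0.2},{"dp":[-35,60,-35],"twist":[0,0.42,0],"hand":-0.2},{"dp":[-35,80,-40],"twist":[0,0.526,0],"hand":-0.2}]}}

```text
clock: 10.88
tool_pos: [0.5109, -0.1492, 0.2993]
eef_rot: [0.112, 0.992, -0.021, 0.044]
contact_force: [1.2, -2.0, -3.8]
opening: 0.424
finger_force: 45.0
```

```bash
python3 - <<'E'
from pl import *
state()
plan([.575,.1937,.28],frame(DOWN,77.5)); plan([.575,.1937,.28],frame(DOWN,95))
E
```

```text
t 10.88 p [ 0.5109 -0.1492  0.2993] z [ 0.082 -0.051 -0.995] y [ 0.225  0.974 -0.031] F [ 1.2 -2.  -3.8] q [ 0.7   0.54 -0.84  1.83  0.57  0.93  0.95] op 0.424 44.99178171157837
dp [ 15.4 349.    6.9] twist [-0.032  0.091 -0.007] deg 5.5
dp [ 15.4 349.    6.9] twist [-0.045  0.086 -0.313] deg 18.7
```

Call:
{"name": "step_arm", "arguments": {"motion": [{"dp":[3,45,0],"twist":[-0.03,0.05,0],"hand":-0.2},{"dp":[6,95,0],"twist":[-0.03,0.09,-0.01],"hand":-0.2},{"dp":[9,150,0],"twist":[-0.03,0.09,-0.01],"hand":-0.2},{"dp":[12,205,0],"twist":[-0.03,0.09,-0.01],"hand":-0.2},{"dp":[13,260,0],"twist":[-0.03,0.09,-0.01],"hand":-0.2}]}}

```text
clock: 11.5
tool_pos: [0.5577, 0.1081, 0.2891]
eef_rot: [0.107, 0.994, -0.002, 0.004]
contact_force: [1.1, -0.9, -1.9]
opening: 0.425
finger_force: 45.0
```

```bash
python3 - <<'E'
from pl import *
state()
plan([.5815,.1937,.26],frame(DOWN,77.5))
E
```

```text
t 11.5 p [0.5577 0.1081 0.2891] z [ 0.007 -0.005 -1.   ] y [ 0.212  0.977 -0.003] F [ 1.1 -0.9 -1.9] q [ 0.19  0.64 -0.81  1.66  0.53  1.07  0.57] op 0.425 44.99272048473358
dp [-4.9 88.8 28.8] twist [-0.003  0.008  0.005] deg 0.5
```

Call:
{"name": "step_arm", "arguments": {"motion": [{"dp":[-2,40,8],"twist":[0,0,0],"hand":-0.2},{"dp":[-4,75,20],"twist":[-0.003,0.008,0.005],"hand":-0.2},{"dp":[-5,89,29],"twist":[-0.003,0.008,0.005],"hand":-0.2},{"dp":[-5,89,29],"twist":[-0.003,0.008,0.005],"hand":-0.2}]}}

```text
clock: 12.0
tool_pos: [0.5817, 0.1924, 0.2593]
eef_rot: [0.108, 0.994, -0.0, -0.001]
contact_force: [0.8, -0.6, -2.6]
opening: 0.424
finger_force: 45.0
```

```bash
cat > held.py <<'E'
from pl import *
def held():
    st=r.get_state();Rt=R.from_quat(st['eef_rot']).as_matrix();p=st['tool_pos']
    for c in('scene','top'):
        s=snap(c);X=cloud(s).reshape(-1,3);b=s['pixels'].astype(int).reshape(-1,3).sum(1)
        a=np.r_[p+Rt[:,2]*.0415,0,0]
        m=(np.hypot(X[:,0]-a[0],X[:,1]-a[1])<.12)&(abs(X[:,2]-a[2]-.01)<.03)&(b>200);L0=X[m]
        loc=lambda a,L:(L-a[:3])@R.from_rotvec([a[3],a[4],0]).as_matrix()
        prof=lambda q:np.interp(q,[0,.03,.05,.07,.085,.094],[.0165,.0155,.0135,.010,.006,.006])
        def f(a):
            l=loc(a,L);q=np.hypot(l[:,0],l[:,1]);return np.r_[l[:,2]-prof(q),np.maximum(q-.094,0)]
        for k in range(4):
            l=loc(a,L0);L=L0[(abs(l[:,2]-.01)<.012)&(np.hypot(l[:,0],l[:,1])<.103)]
            a=least_squares(f,a,loss='soft_l1',f_scale=.002).x
        n=R.from_rotvec([a[3],a[4],0]).as_matrix()[:,2]
        print(c,len(L),'o',a[:3].round(4),'n',n.round(3),'tilt',np.degrees(np.arccos(n[2])).round(1),'o-tool',((a[:3]-p)@Rt*1e3).round(1))
if __name__=='__main__': state();held()
E
python3 held.py
```

```text
t 12.0 p [0.5817 0.1924 0.2593] z [-0.001 -0.    -1.   ] y [ 0.216  0.976 -0.001] F [ 0.8 -0.6 -2.6] q [ 0.02  0.74 -0.77  1.56  0.56  1.08  0.46] op 0.424 44.99209463596344
scene 761 o [0.5804 0.1904 0.2177] n [-0.002  0.003  1.   ] tilt 0.2 o-tool [ 0.9 -2.2 41.6]
top 455 o [0.5818 0.194  0.2177] n [0.006 0.011 1.   ] tilt 0.7 o-tool [ 0.2  1.5 41.6]
```

Call:
{"name": "step_arm", "arguments": {"motion": [{"dp":[0,2.5,25],"twist":[0,0,0],"hand":-0.2},{"dp":[0,2.5,50],"twist":[0,0,0],"hand":-0.2},{"dp":[0,2.5,65],"twist":[0,0,0],"hand":-0.2},{"dp":[0,2.5,74],"twist":[0,0,0],"hand":-0.2},{"dp":[0,2.5,79],"twist":[0,0,0],"hand":-0.2}]}}

```text
clock: 12.72
tool_pos: [0.5837, 0.1953, 0.1813]
eef_rot: [0.109, 0.994, 0.001, 0.001]
contact_force: [-0.6, -0.9, -1.9]
opening: 0.428
finger_force: 45.0
```

```bash
python3 held.py
```

```text
t 12.72 p [0.5837 0.1953 0.1813] z [ 0.002  0.002 -1.   ] y [0.217 0.976 0.002] F [-0.6 -0.9 -1.9] q [-0.01  0.82 -0.72  1.63  0.64  0.93  0.38] op 0.428 44.993451833724976
scene 779 o [0.5845 0.1927 0.1397] n [-0.003 -0.001  1.   ] tilt 0.2 o-tool [-1.4 -2.4 41.6]
top 443 o [0.5842 0.2    0.1383] n [0.008 0.023 1.   ] tilt 1.4 o-tool [ 0.6  4.6 43. ]
```

Call:
{"name": "step_arm", "arguments": {"motion": [{"dp":[1,0,4],"twist":[0,0,0],"hand":-0.2},{"dp":[1,0,7],"twist":[0,0,0],"hand":-0.2},{"dp":[1,0,9],"twist":[0,0,0],"hand":-0.2},{"dp":[1,0,10],"twist":[0,0,0],"hand":-0.2}]}}

```text
clock: 13.32
tool_pos: [0.5825, 0.1956, 0.1714]
eef_rot: [0.109, 0.994, 0.001, 0.001]
contact_force: [-0.9, -3.0, 0.5]
opening: 0.427
finger_force: 45.0
```

Call:
{"name": "step_arm", "arguments": {"motion": [{"dp":[0,0,1],"twist":[0,0,0],"hand":-0.2},{"dp":[0,0,1.5],"twist":[0,0,0],"hand":-0.2}]}}

```text
clock: 13.58
tool_pos: [0.5825, 0.1955, 0.1711]
eef_rot: [0.109, 0.994, 0.0, 0.001]
contact_force: [-3.8, -3.6, 10.4]
opening: 0.425
finger_force: 45.0
```

```bash
python3 held.py
```

```text
t 13.57 p [0.5825 0.1955 0.1711] z [ 0.002  0.001 -1.   ] y [0.217 0.976 0.001] F [-3.8 -3.6 10.4] q [-0.02  0.83 -0.71  1.65  0.66  0.91  0.37] op 0.425 45.00231921672821
scene 962 o [0.579  0.1856 0.129 ] n [-0.017 -0.035  0.999] tilt 2.2 o-tool [  1.4 -10.5  42. ]
top 538 o [0.581  0.1959 0.1282] n [-0.003 -0.008  1.   ] tilt 0.5 o-tool [ 1.6 -0.  42.8]
```

Seated: it meets stiff contact at flange height of about 0.130. Releasing and moving straight up.

Call:
{"name": "step_arm", "arguments": {"motion": [{"dp":[0,0,0],"twist":[0,0,0],"hand":0.2},{"dp":[0,0,0],"twist":[0,0,0],"hand":0.6},{"dp":[0,0,0],"twist":[0,0,0],"hand":0.8},{"dp":[0,0,0],"twist":[0,0,0],"hand":0.8},{"dp":[0,0,-10],"twist":[0,0,0],"hand":0.8}]}}

```text
clock: 14.3
tool_pos: [0.5819, 0.1954, 0.1793]
eef_rot: [0.109, 0.994, 0.0, -0.0]
contact_force: [-0.1, 0.0, 0.2]
opening: 0.901
finger_force: 0.0
```

Call:
{"name": "step_arm", "arguments": {"motion": [{"dp":[0,0,-30],"twist":[0,0,0],"hand":0.8},{"dp":[20,0,-75],"twist":[0,0,0],"hand":0.8},{"dp":[70,0,-95],"twist":[0,0,0],"hand":0.8},{"dp":[120,0,-95],"twist":[0,0,0],"hand":0.8}]}}

```text
clock: 14.8
tool_pos: [0.4648, 0.2232, 0.277]
eef_rot: [0.109, 0.994, 0.003, 0.002]
contact_force: [-0.7, 1.1, -0.3]
opening: 0.896
finger_force: 0.0
```

```bash
python3 - <<'E'
from pl import *
state()
for c in('scene','top'):
    s=snap(c);X=cloud(s).reshape(-1,3);b=s['pixels'].astype(int).reshape(-1,3).sum(1)
    L0=X[(np.hypot(X[:,0]-.582,X[:,1]-.195)<.12)&(X[:,2]>.131)&(X[:,2]<.15)&(b>200)]
    # flange ring z per sector
    d=L0-[.582,.195,0];q=np.hypot(d[:,0],d[:,1]);an=np.degrees(np.arctan2(d[:,1],d[:,0]))
    print(c,'ring z',[(t,int(k.sum()),round(float(np.median(L0[k,2])),4)) for t in range(-180,180,45) for k in [(q>.075)&(q<.09)&(an>=t)&(an<t+45)] if k.sum()>3])
    k=(q<.05); print('dome z',np.median(L0[k,2]),'circ',circ(L0[(q>.085)][:,:2],.092))
    for t in('lock_grip','lock_tongue'): print(t,[(round(o['score'],2),w(s,o['at']).round(4)) for o in r.search_frame(c,t)[:2]])
    th_=np.radians(25);D=X-[.582,.195,0];x=D@[np.cos(th_),np.sin(th_),0];y=D@[-np.sin(th_),np.cos(th_),0]
    n=np.array([-.5,0,.866]);e=-.5*x+.866*D[:,2]
    f=(x<-.1)&(x>-.17)&(abs(y)<.13)&(D[:,2]>.02)&(D[:,2]<.14)
    hh=np.histogram(e[f],np.arange(.08,.2,.002));e0=hh[1][hh[0].argmax()]+.001
    # steel carriage and grip offsets
    g=f&(e-e0>.028)&(e-e0<.05)&(x<-.125);print('face e0',e0,'grip pts',g.sum(),'x',np.percentile(x[g],[5,50,95]).round(4),'y',np.percentile(y[g],[5,50,95]).round(4),'z',np.percentile(D[g,2],[5,50,95]).round(4))
E
```

```text
t 14.8 p [0.4648 0.2232 0.277 ] z [ 0.005  0.005 -1.   ] y [0.217 0.976 0.006] F [-0.7  1.1 -0.3] q [-0.03  0.58 -0.82  1.82  0.51  0.95  0.28] op 0.896 0.0
scene ring z [(-180, 47, 0.1361), (-135, 38, 0.1366), (-90, 40, 0.1365), (-45, 29, 0.1365), (0, 16, 0.1362), (45, 4, 0.1363), (90, 21, 0.1361), (135, 31, 0.1364)]
dome z 0.14399514450158962 circ [0.58219367 0.1945927  0.1       ]
lock_grip [(0.62, array([0.4432, 0.2018, 0.1057]))]
lock_tongue [(0.76, array([0.4334, 0.2055, 0.1112]))]
face e0 0.14100000000000007 grip pts 46 x [-0.1641 -0.1565 -0.1473] y [0.0581 0.0697 0.0859] z [0.1067 0.1149 0.1206]
top ring z [(-180, 54, 0.1356), (-135, 49, 0.1375), (-90, 50, 0.1369), (-45, 42, 0.1357), (0, 48, 0.1359), (45, 47, 0.1376), (90, 50, 0.1367), (135, 41, 0.1373)]
dome z 0.14289846058463151 circ [0.58298299 0.19578774 0.1       ]
lock_grip [(0.65, array([0.5815, 0.1952, 0.1371]))]
lock_tongue []Traceback (most recent call last):
  File "<stdin>", line 16, in <module>
    return _quantile_unchecked(
        a, q, axis, out, overwrite_input, method, keepdims, weights)
    return _ureduce(a,
                    func=_quantile_ureduce_func,
    ...<5 lines>...
                    overwrite_input=overwrite_input,
                    method=method)
    r = func(a, **kwargs)
    result = _quantile(arr,
                       quantiles=q,
    ...<2 lines>...
                       out=out,
                       weights=wgt)
    slices_having_nans = np.isnan(arr[-1, ...])
                                  ~~~^^^^^^^^^
IndexError: index -1 is out of bounds for axis 0 with size 0
```

The lid is level: ring z is 0.136 all round, centred within 1 mm. Next is the lock.

```bash
sed -i 's/C=np.array(\[.5817,.1948,0\])/C=np.array([.5825,.195,0])/' pl.py; cat > lk.py <<'E'
from pl import *
t=np.radians(15); TZ=np.array([np.sin(t)*np.cos(th),np.sin(t)*np.sin(th),-np.cos(t)]); G=frame(TZ,115)
def tgt(y,up=0,x=-.153,z=.119): return car(x,y,z)-up*TZ
state()
plan(tgt(.072,.09),G); plan(tgt(.072,0),G); print(tgt(.072),tgt(.072,.09))
E
python3 lk.py
```

```text
t 15.1 p [0.4666 0.2213 0.2748] z [ 0.002  0.002 -1.   ] y [0.218 0.976 0.002] F [-0.2  0.6  0. ] q [-0.03  0.59 -0.81  1.82  0.52  0.95  0.28] op 0.902 0.0
dp [ 64.9 -51.1  68.7] twist [-0.085 -0.25  -0.653] deg 40.3
dp [ 46.6 -37.  155.7] twist [-0.085 -0.25  -0.653] deg 40.3
[0.41340639 0.19559357 0.119     ] [0.39229512 0.18574922 0.20593332]
```

Call:
{"name": "step_arm", "arguments": {"motion": [{"dp":[15,-12,10],"twist":[-0.02,-0.06,-0.16],"hand":0.8},{"dp":[30,-24,25],"twist":[-0.04,-0.12,-0.32],"hand":0.8},{"dp":[45,-36,40],"twist":[-0.06,-0.18,-0.48],"hand":0.8},{"dp":[58,-46,55],"twist":[-0.085,-0.25,-0.63],"hand":0.8},{"dp":[65,-51,69],"twist":[-0.085,-0.25,-0.653],"hand":0.8}]}}

```text
clock: 15.72
tool_pos: [0.3905, 0.1847, 0.2049]
eef_rot: [-0.216, 0.968, 0.028, 0.127]
contact_force: [0.2, -0.2, 0.1]
opening: 0.9
finger_force: 0.0
```

```bash
python3 lk.py
```

```text
t 15.72 p [0.3905 0.1847 0.2049] z [ 0.233  0.109 -0.966] y [-0.425  0.905 -0.   ] F [ 0.2 -0.2  0.1] q [-0.14  0.5  -0.65  2.38  1.34  0.36  0.04] op 0.9 0.0
dp [-2.2  0.2 -0.5] twist [ 0.    -0.001  0.002] deg 0.2
dp [-2.4  0.2 89.5] twist [ 0.    -0.001  0.002] deg 0.2
[0.41340639 0.19559357 0.119     ] [0.39229512 0.18574922 0.20593332]
```

Call:
{"name": "step_arm", "arguments": {"motion": [{"dp":[-2,0,30],"twist":[0,0,0],"hand":0.8},{"dp":[-2,0,55],"twist":[0,0,0],"hand":0.8},{"dp":[-2,0,72],"twist":[0,0,0],"hand":0.8},{"dp":[-2,0,83],"twist":[0,0,0],"hand":0.8},{"dp":[-2,0,89],"twist":[0,0,0],"hand":0.8}]}}

```text
clock: 16.35
tool_pos: [0.4146, 0.1967, 0.119]
eef_rot: [-0.214, 0.968, 0.029, 0.127]
contact_force: [-0.2, 0.5, 0.3]
opening: 0.898
finger_force: 0.0
```

```bash
python3 - <<'E'
from lk import *
s=snap('scene');cv2.imwrite('pics/lk.png',cv2.resize(cv2.cvtColor(s['pixels'],cv2.COLOR_RGB2BGR)[140:220,160:280],None,fx=6,fy=6,interpolation=3))
E
```

```text
t 16.35 p [0.4146 0.1967 0.119 ] z [ 0.234  0.11  -0.966] y [-0.422  0.906  0.001] F [-0.2  0.5  0.3] q [-0.16  0.75 -0.67  2.39  1.88  0.51 -0.47] op 0.898 0.0
dp [  1.6  -0.5 -90.4] twist [ 0.001 -0.001 -0.001] deg 0.1
dp [ 1.5 -0.5 -0.4] twist [ 0.001 -0.001 -0.001] deg 0.1
[0.41340639 0.19559357 0.119     ] [0.39229512 0.18574922 0.20593332]
```

View pics/lk.png

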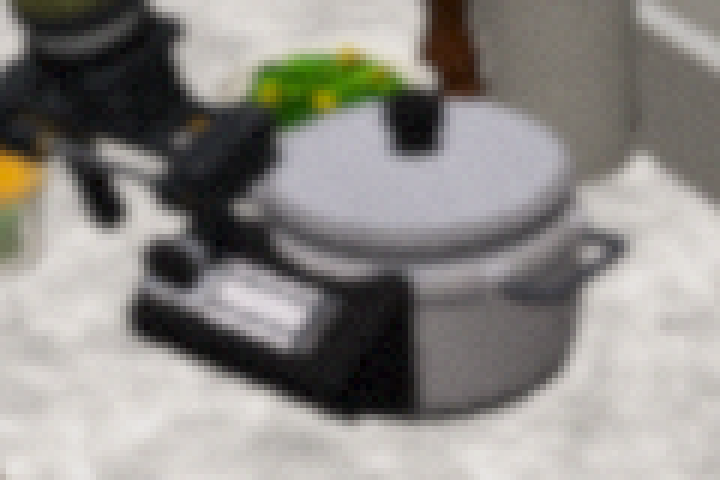

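```bash
python3 - <<'E'
from pl import *
st=r.get_state();Rt=R.from_quat(st['eef_rot']);p=st['tool_pos']
s=snap('scene');X=cloud(s);b=s['pixels'].astype(int).sum(2)
def proj(q):
    c=R.from_quat(s['orientation']).inv().apply(np.asarray(q)-s['xyz']);u=c[0]/c[2]*s['fx']+s['cx'];v=c[1]/c[2]*s['fy']+s['cy'];return ((u-160)*6).round(),((v-140)*6).round()
for n,l in(('tip-',[0,-.045,.022]),('tip+',[0,.045,.022]),('mid tip',[0,0,.022]),('tcp',[0,0,0])): print(n,proj(p+Rt.apply(l)))
for cy in(235,245,255,265,275,285):
    print(cy,[(cx,*( ((X[140+cy//6,160+cx//6]-C)@np.array([[np.cos(th),-np.sin(th),0],[np.sin(th),np.cos(th),0],[0,0,1]])*1e3).round(0)),b[140+cy//6,160+cx//6]) for cx in(151,163,175,187,199)])
E
```

```text
tip- (np.float64(229.0), np.float64(291.0))
tip+ (np.float64(121.0), np.float64(251.0))
mid tip (np.float64(174.0), np.float64(271.0))
tcp (np.float64(165.0), np.float64(244.0))
235 [(151, np.float64(-148.0), np.float64(88.0), np.float64(120.0), np.int64(490)), (163, np.float64(13.0), np.float64(246.0), np.float64(-0.0), np.int64(433)), (175, np.float64(-114.0), np.float64(102.0), np.float64(100.0), np.int64(381)), (187, np.float64(-105.0), np.float64(101.0), np.float64(96.0), np.int64(250)), (199, np.float64(-165.0), np.float64(30.0), np.float64(144.0), np.int64(105))]
245 [(151, np.float64(-153.0), np.float64(84.0), np.float64(119.0), np.int64(340)), (163, np.float64(-152.0), np.float64(75.0), np.float64(121.0), np.int64(244)), (175, np.float64(-122.0), np.float64(95.0), np.float64(101.0), np.int64(278)), (187, np.float64(-119.0), np.float64(87.0), np.float64(102.0), np.int64(318)), (199, np.float64(-167.0), np.float64(28.0), np.float64(142.0), np.int64(199))]
255 [(151, np.float64(-161.0), np.float64(77.0), np.float64(116.0), np.int64(124)), (163, np.float64(-158.0), np.float64(69
[... 764 characters left out ...]
p.float64(-164.0), np.float64(64.0), np.float64(109.0), np.int64(64)), (175, np.float64(-158.0), np.float64(61.0), np.float64(107.0), np.int64(55)), (187, np.float64(-148.0), np.float64(60.0), np.float64(103.0), np.int64(88)), (199, np.float64(-142.0), np.float64(57.0), np.float64(101.0), np.int64(250))]
285 [(151, np.float64(-149.0), np.float64(92.0), np.float64(85.0), np.int64(400)), (163, np.float64(-156.0), np.float64(74.0), np.float64(94.0), np.int64(302)), (175, np.float64(-156.0), np.float64(63.0), np.float64(97.0), np.int64(175)), (187, np.float64(-151.0), np.float64(58.0), np.float64(97.0), np.int64(175)), (199, np.float64(-143.0), np.float64(56.0), np.float64(93.0), np.int64(410))]
```

The tips appear about 20 mm shorter than tip_reach while open: the real tips are at about (220,250) against a projected (229,291). So the fingers swing forward as they close, which also explains the first slip off the knob. Here I'm straddling the grip at (175,262), so I'll close gently.

Call:
{"name": "step_arm", "arguments": {"motion": [{"dp":[1,0,0],"twist":[0,0,0],"hand":0},{"dp":[1,0,1],"twist":[0,0,0],"hand":-0.1},{"dp":[1,0,2],"twist":[0,0,0],"hand":-0.4},{"dp":[1,0,2],"twist":[0,0,0],"hand":-0.4},{"dp":[1,0,2],"twist":[0,0,0],"hand":-0.4}], "force": 25}}

```text
clock: 17.08
tool_pos: [0.4129, 0.1965, 0.1179]
eef_rot: [-0.216, 0.968, 0.029, 0.127]
contact_force: [-1.0, 0.4, -0.5]
opening: 0.36
finger_force: 0.0
```

Call:
{"name": "step_arm", "arguments": {"motion": [{"dp":[0,0,0],"twist":[0,0,0],"hand":-0.4},{"dp":[0,0,0],"twist":[0,0,0],"hand":-0.4}]}}

```text
clock: 17.32
tool_pos: [0.4128, 0.1965, 0.1178]
eef_rot: [-0.216, 0.968, 0.029, 0.127]
contact_force: [0.4, -0.1, 0.2]
opening: 0.299
finger_force: 0.0
```

```bash
cat > tip.py <<'E'
from pl import *
st=r.get_state();Rt=R.from_quat(st['eef_rot']);p=st['tool_pos'];state()
s=snap('scene');X=cloud(s).reshape(-1,3);b=s['pixels'].astype(int).reshape(-1,3).sum(1)
t=Rt.inv().apply(X-p)*1e3
for z0 in range(-45,45,6):
    k=(b<260)&(t[:,2]>=z0)&(t[:,2]<z0+6)&(abs(t[:,0])<35)&(abs(t[:,1])<70)
    if k.sum()>1: print(z0,k.sum(),'x',np.percentile(t[k,0],[3,50,97]).round(0),'y',np.percentile(t[k,1],[3,50,97]).round(0))
cv2.imwrite('pics/tip.png',cv2.resize(cv2.cvtColor(s['pixels'],cv2.COLOR_RGB2BGR)[150:200,165:240],None,fx=10,fy=10,interpolation=3))
E
python3 tip.py
```

```text
t 17.32 p [0.4128 0.1965 0.1178] z [ 0.233  0.11  -0.966] y [-0.424  0.905  0.001] F [ 0.4 -0.1  0.2] q [-0.16  0.75 -0.67  2.4   1.89  0.51 -0.48] op 0.299 0.0
-45 12 x [ 0.  8. 12.] y [-31. -21.  20.]
-39 8 x [-0.  8. 13.] y [-31. -27.  16.]
-33 14 x [-2.  6. 10.] y [-29. -18.  20.]
-27 11 x [-2.  6. 12.] y [-29. -14.  18.]
-21 15 x [-6.  2. 11.] y [-31.   9.  18.]
-15 12 x [-7.  6. 10.] y [-26.  -2.  18.]
-9 7 x [-9. -0. 11.] y [-20.  14.  16.]
-3 17 x [-6.  2. 11.] y [-13.   4.  14.]
3 13 x [-2.  8. 13.] y [-15. -10.   7.]
9 8 x [-5.  5. 13.] y [-15. -14.   0.]
15 7 x [-29.   7.  11.] y [-14.  -9.   2.]
21 5 x [-33.  -5.   7.] y [-41. -11.   3.]
39 45 x [ 6. 14. 22.] y [-67. -19.  25.]
```

View pics/tip.png

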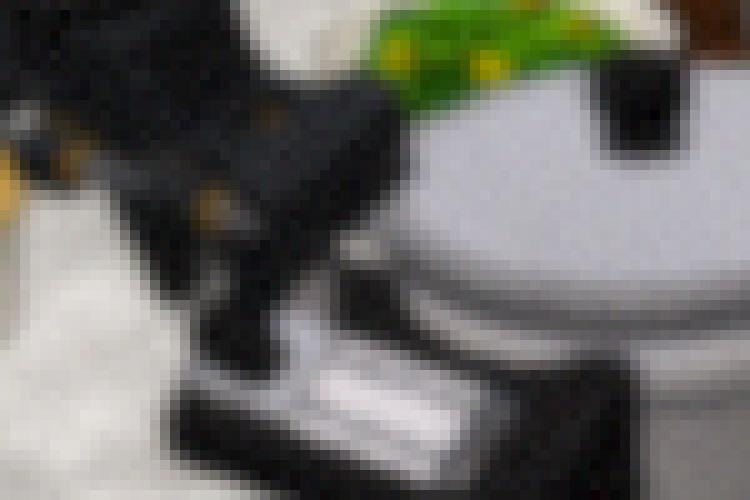

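The fingers closed to 26 mm above the 32 mm grip, so they are too high: the grip top (240,330) lies just under the tips. I'll reopen a bit and go deeper in small steps, watching the force.

Call:
{"name": "step_arm", "arguments": {"motion": [{"dp":[0,0,-3],"twist":[0,0,0],"hand":0.2},{"dp":[2,0,-3],"twist":[0,0,0],"hand":0.2},{"dp":[3,0,-1],"twist":[0,0,0],"hand":0.2},{"dp":[3,0,3],"twist":[0,0,0],"hand":0.2},{"dp":[3,0,6],"twist":[0,0,0],"hand":0.2}]}}

```text
clock: 18.0
tool_pos: [0.4117, 0.1959, 0.1109]
eef_rot: [-0.215, 0.968, 0.029, 0.127]
contact_force: [-0.1, -0.1, -0.0]
opening: 0.602
finger_force: 0.0
```

Call:
{"name": "step_arm", "arguments": {"motion": [{"dp":[0,0,3],"twist":[0,0,0],"hand":0.1},{"dp":[0,0,6],"twist":[0,0,0],"hand":0}]}}

```text
clock: 18.25
tool_pos: [0.4131, 0.1966, 0.1052]
eef_rot: [-0.215, 0.968, 0.029, 0.127]
contact_force: [-0.1, -0.4, -0.5]
opening: 0.5
finger_force: 0.0
```

```bash
python3 tip.py
```

```text
t 18.25 p [0.4131 0.1966 0.1052] z [ 0.233  0.11  -0.966] y [-0.424  0.906  0.001] F [-0.1 -0.4 -0.5] q [-0.15  0.79 -0.69  2.41  1.94  0.55 -0.52] op 0.5 0.0
-45 8 x [ 0.  8. 10.] y [-38.  -2.  23.]
-39 9 x [ 1.  8. 11.] y [-37.  24.  31.]
-33 12 x [-5.  6. 11.] y [-37.  -1.  28.]
-27 14 x [-6.  6. 11.] y [-38.  20.  29.]
-21 13 x [-7.  1.  9.] y [-38. -21.  24.]
-15 35 x [-7.  4. 12.] y [-37.  -0.  26.]
-9 12 x [-4.  3.  9.] y [-19.  -3.  25.]
-3 4 x [5. 8. 8.] y [-11.  -6.   4.]
3 5 x [1. 6. 8.] y [-15. -11.   1.]
27 43 x [ 5. 12. 19.] y [-66. -16.  26.]
33 46 x [ 3. 17. 22.] y [-64. -28.  26.]
39 26 x [17. 20. 23.] y [-62. -16.  23.]
```

Call:
{"name": "step_arm", "arguments": {"motion": [{"dp":[0,0,3],"twist":[0,0,0],"hand":0},{"dp":[0,0,5],"twist":[0,0,0],"hand":0},{"dp":[0,0,5],"twist":[0,0,0],"hand":-0.2},{"dp":[0,0,5],"twist":[0,0,0],"hand":-0.4},{"dp":[0,0,5],"twist":[0,0,0],"hand":-0.4}], "force": 25}}

```text
clock: 18.92
tool_pos: [0.4138, 0.1978, 0.1006]
eef_rot: [-0.216, 0.968, 0.029, 0.127]
contact_force: [-0.8, 3.0, -4.0]
opening: 0.36
finger_force: 25.0
```

Call:
{"name": "step_arm", "arguments": {"motion": [{"dp":[0,0,0],"twist":[0,0,0],"hand":-0.4}]}}

```text
clock: 19.05
tool_pos: [0.4139, 0.1976, 0.1006]
eef_rot: [-0.216, 0.968, 0.029, 0.127]
contact_force: [-1.1, 2.6, -4.0]
opening: 0.359
finger_force: 25.0
```

```bash
python3 tip.py; python3 lk.py|head -1; python3 - <<'E'
from pl import *
st=r.get_state();d=car(0,-.073,0)-C;print((R.from_quat(st['eef_rot']).inv().apply(d)*1e3).round(1))
E
```

```text
t 19.05 p [0.4139 0.1976 0.1006] z [ 0.233  0.111 -0.966] y [-0.425  0.905  0.002] F [-1.1  2.6 -4. ] q [-0.15  0.8  -0.7   2.41  1.95  0.56 -0.53] op 0.359 24.964838325977325
-45 12 x [ 2.  8. 10.] y [-34. -22.  24.]
-39 8 x [ 6.  8. 11.] y [-33. -24.  20.]
-33 8 x [-2.  5. 12.] y [-33. -23.  17.]
-27 16 x [-3.  7. 11.] y [-32. -19.  22.]
-21 22 x [-7.  4. 11.] y [-32.   5.  19.]
-15 20 x [-5.  6. 11.] y [-30.   1.  18.]
-9 7 x [ 4.  8. 10.] y [-27. -16.   1.]
-3 3 x [7. 8. 8.] y [-14.  -8.  -4.]
3 2 x [-2.  1.  5.] y [-17.  -6.   5.]
21 39 x [ 3. 10. 17.] y [-66. -16.  19.]
27 52 x [ 5. 16. 21.] y [-65. -22.  25.]
33 24 x [17. 20. 23.] y [-66. -26.  24.]
39 17 x [17. 20. 22.] y [-59.  -5.  22.]
t 19.1 p [0.4139 0.1975 0.1006] z [ 0.233  0.111 -0.966] y [-0.425  0.905  0.002] F [-1.3  3.3 -4.9] q [-0.15  0.8  -0.7   2.41  1.95  0.56 -0.53] op 0.364 24.962742626667023
[  0.1 -73.   -0.2]
```

Gripped at 32 mm and 25 N. Sliding 73 mm along tool -y.

Call:
{"name": "step_arm", "arguments": {"motion": [{"dp":[0,-8,0],"twist":[0,0,0],"hand":-0.4},{"dp":[0,-20,0],"twist":[0,0,0],"hand":-0.4},{"dp":[0,-32,0],"twist":[0,0,0],"hand":-0.4},{"dp":[0,-44,0],"twist":[0,0,0],"hand":-0.4},{"dp":[0,-56,0],"twist":[0,0,0],"hand":-0.4}]}}

```text
clock: 19.73
tool_pos: [0.4372, 0.1449, 0.1005]
eef_rot: [-0.216, 0.968, 0.029, 0.126]
contact_force: [-5.1, 2.1, 1.9]
opening: 0.362
finger_force: 25.0
```

Call:
{"name": "step_arm", "arguments": {"motion": [{"dp":[0,-6,0],"twist":[0,0,0],"hand":-0.4},{"dp":[0,-11,0],"twist":[0,0,0],"hand":-0.4},{"dp":[0,-15,0],"twist":[0,0,0],"hand":-0.4},{"dp":[0,-18,0],"twist":[0,0,0],"hand":-0.4}]}}

```text
clock: 20.23
tool_pos: [0.4427, 0.1323, 0.1006]
eef_rot: [-0.218, 0.967, 0.032, 0.125]
contact_force: [-9.4, 10.3, -1.6]
opening: 0.36
finger_force: 25.1
```

```bash
python3 - <<'E'
from pl import *
state();p=r.get_state()['tool_pos'];d=p-C;print('car y',d@[-np.sin(th),np.cos(th),0],'x',d@[np.cos(th),np.sin(th),0])
E
```

```text
t 20.23 p [0.4427 0.1323 0.1006] z [ 0.227  0.116 -0.967] y [-0.429  0.903  0.008] F [-9.4 10.3 -1.6] q [ 0.01  0.79 -0.63  2.39  2.02  0.46 -0.4 ] op 0.36 25.087217688560486
car y 0.0022867186205834202 x -0.15317203382890243
```

Call:
{"name": "step_arm", "arguments": {"motion": [{"dp":[0,-2,0],"twist":[0,0,0],"hand":-0.4},{"dp":[0,-3,0],"twist":[0,0,0],"hand":-0.4},{"dp":[0,-3,0],"twist":[0,0,0],"hand":-0.4}]}}

```text
clock: 20.6
tool_pos: [0.4427, 0.1323, 0.1005]
eef_rot: [-0.219, 0.967, 0.034, 0.124]
contact_force: [-9.8, 13.5, -1.9]
opening: 0.357
finger_force: 25.1
```

```bash
python3 - <<'E'
from pl import *
state();p=r.get_state()['tool_pos'];d=p-C;print('car y',d@[-np.sin(th),np.cos(th),0],'x',d@[np.cos(th),np.sin(th),0])
E
```

```text
t 20.6 p [0.4427 0.1323 0.1005] z [ 0.225  0.121 -0.967] y [-0.433  0.901  0.012] F [-9.8 13.5 -1.9] q [ 0.02  0.79 -0.63  2.39  2.02  0.45 -0.39] op 0.357 25.142396092414856
car y 0.0022527544005359877 x -0.15316594197736746
```

It stalls against a firm stop at 71–72 mm by TCP. I'll release, back off and verify with the cameras.

Call:
{"name": "step_arm", "arguments": {"motion": [{"dp":[0,4,0],"twist":[0,0,0],"hand":0},{"dp":[0,4,0],"twist":[0,0,0],"hand":0.3},{"dp":[0,4,0],"twist":[0,0,0],"hand":0.3},{"dp":[0,4,-15],"twist":[0,0,0],"hand":0.3},{"dp":[0,4,-45],"twist":[0,0,0],"hand":0.3}]}}

```text
clock: 21.22
tool_pos: [0.4349, 0.1251, 0.1438]
eef_rot: [-0.215, 0.968, 0.028, 0.126]
contact_force: [-1.2, -0.8, -0.5]
opening: 0.648
finger_force: 0.0
```

Call:
{"name": "step_arm", "arguments": {"motion": [{"dp":[0,0,-50],"twist":[0,0,0],"hand":0.3},{"dp":[20,50,-90],"twist":[0,0.1,0],"hand":0.3},{"dp":[20,110,-120],"twist":[0,0.2,0],"hand":0.3},{"dp":[10,170,-140],"twist":[0,0.26,0],"hand":0.3},{"dp":[10,220,-140],"twist":[0,0.26,0],"hand":0.3}]}}

```text
clock: 21.85
tool_pos: [0.3804, 0.188, 0.2263]
eef_rot: [-0.216, 0.976, -0.0, -0.002]
contact_force: [2.0, 0.1, -1.3]
opening: 0.653
finger_force: 0.0
```

```bash
python3 - <<'E'
from pl import *
state();c_,s_=np.cos(th),np.sin(th)
for c in('scene','top'):
    s=snap(c);X=cloud(s).reshape(-1,3);b=s['pixels'].astype(int).reshape(-1,3).sum(1)
    D=X-C;x=D@[c_,s_,0];y=D@[-s_,c_,0];z=D[:,2]
    g=(x<-.14)&(x>-.175)&(abs(y)<.12)&(-.5*x+.866*z-.141>.02)&(z<.135)
    print(c,'grip',g.sum(),'x',np.percentile(x[g],[5,50,95]).round(4) if g.any() else '','y',np.percentile(y[g],[3,50,97]).round(4)if g.any() else '')
    g=(x<-.09)&(x>-.14)&(abs(y)<.12)&(z>.14)&(z<.16)
    print('  tongue',g.sum(),'x',np.percentile(x[g],[3,50,97]).round(4),'y',np.percentile(y[g],[3,50,97]).round(4),'z',np.median(z[g]))
    L0=X[(np.hypot(X[:,0]-.582,X[:,1]-.195)<.12)&(z>.131)&(z<.142)&(b>200)]
    d=L0-[.582,.195,0];q=np.hypot(d[:,0],d[:,1]);an=np.degrees(np.arctan2(d[:,1],d[:,0]))
    print('  ring z',[(t,round(float(np.median(L0[k,2])),4)) for t in range(-180,180,45) for k in [(q>.075)&(q<.09)&(an>=t)&(an<t+45)] if k.sum()>3])
    print('  ',[(o['score'],w(s,o['at']).round(3)) for t in('lock_grip','lock_tongue') for o in r.search_frame(c,t)[:1]])
    for t in('salad_bowl','food_tub','sauce_cup','spice_jar'): print('  ',t,[w(s,o['at']).round(3) for o in r.search_frame(c,t)[:1]])
E
```

```text
t 21.85 p [0.3804 0.188  0.2263] z [-0.004 -0.002 -1.   ] y [-0.421  0.907  0.   ] F [ 2.   0.1 -1.3] q [-0.09  0.52 -0.71  2.13  0.54  0.68  0.83] op 0.653 0.0
scene grip 64 x [-0.166  -0.1582 -0.1489] y [-0.015  -0.0052  0.0139]
  tongue 30 x [-0.1182 -0.1072 -0.0927] y [-0.0094 -0.0039  0.0096] z 0.1454201785002766
  ring z [(-180, 0.1362), (-135, 0.1365), (-90, 0.1364), (-45, 0.1366), (0, 0.1368), (45, 0.1373), (90, 0.1366), (135, 0.1362)]
   [(0.58, array([0.47 , 0.137, 0.108])), (0.45, array([0.468, 0.141, 0.111]))]
   salad_bowl [array([0.623, 0.465, 0.064])]
   food_tub [array([0.468, 0.141, 0.11 ])]
   sauce_cup [array([ 0.427, -0.528,  0.014])]
   spice_jar [array([0.789, 0.1  , 0.067])]
top grip 21 x [-0.1629 -0.152  -0.1424] y [-0.0118 -0.0057  0.0007]
  tongue 32 x [-0.1165 -0.1032 -0.091 ] y [-0.0056  0.0044  0.0135] z 0.145767099047849
  ring z [(-180, 0.1355), (-135, 0.1357), (-90, 0.1351), (-45, 0.1366), (0, 0.1363), (45, 0.1369), (90, 0.1365), (135, 0.1364)]
   [(0.5, array([0.464, 0.147, 0.106])), (0.63, array([0.464, 0.147, 0.103]))]
   salad_bowl [array([0.636, 0.472, 0.064])]
   food_tub [array([0.356, 0.491, 0.066])]
   sauce_cup []
   spice_jar [array([0.79 , 0.112, 0.105])]
```

The lock stalled on its hard stop. After release the commanded pose was still past the stall point, so it wasn't dragged back. The grip and tongue centre within 1 mm of y = 0 by the cameras, the lid is level and the arm is clear.

```bash
python3 -c "
from plant import r
print(r.finish_job())"
```

```text
the job is handed in; nothing more can be done
None
```

The job is handed in: the lid is fully seated and level, and the transport lock is at its locked end stop with the tongue over the lid's edge. The bystanders I could measure are unmoved to camera accuracy; the first grasp slipped and shifted the lid about 7 mm on its rest, with wrist force reaching about 53 N.

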